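Press the glued boot heels

ROBOT

A 7-joint arm with a two-finger parallel gripper is mounted at the origin on the work surface. World frame = base frame: x ahead of the robot, y to its left, z up, the work surface at z = 0. Lengths are in m, angles in rad, forces in N, time in s.
With the tool pointing down it reaches from about 0.4 to 0.9 m from the base axis. Payload 5.5 kg.
Tool frame: the origin (TCP) lies at the very end of the fingers, on their centre line; the grasp point (between the pads) lies 19 mm behind it; z points along the fingers, y is the line along which they close (so a half turn about z gives the same grasp; the last joint's range is limited). The gripper opens to 85 mm and grips with 20 to 120 N. Pads are 22 mm wide; open, the fingers measure 114 mm over their backs; the gripper's body (76 mm by 85 mm) begins 54 mm behind the grasp point. The pads swing forward as they close: fully open they stand 13 mm farther back than shut.
Start: joints at [1.518, 0.501, -0.427, 1.55, 0.221, 1.138, -0.21], TCP at [0.202, -0.618, 0.231] pointing down, gripper open.
Joint ranges: [-2.88, 2.88], [-0.31, 2.03], [-1.54, 1.56], [0.2, 2.42], [-1.41, 4.55], [0.19, 2.02], [-2.57, 2.57]. Speed limits (rad/s): [2.57, 2.57, 3.14, 3.14, 3.14, 3.14, 3.14].

INTERFACE

Orientations are given as a rotation vector (axis times angle).
In Python, from cell import r gives the robot as it stands.
- The arm moves only by the tool step_arm, never from a script. Its argument "moves" is a list of rows, each a list of 7 numbers: the shift along the world's x, y, z in m, then the turn, a rotation vector about the world's x, y, z in degrees, then the opening, from 0 (shut) to 1 (fully open). A call has 1 to 20 rows; each row shifts and turns the commanded pose from where the row before left it; what a row does not reach is not made up. A row lasts 1/12 s, in which the tool goes at most 41.7 mm and 7.16 degrees, less where a joint would pass 70% of its speed; a pose out of reach is approached as far as the arm can. A call is refused whole if a number of a shift passes 0.0417 or a number of a turn 7.16, either way. A call with a gripper value outside its range is refused whole. The fingers move at their own pace and stop on an object; "newtons" is the grip in N (left out, the last holds). Time passes only in rows, so rows that do not move let the fingers close. It gives the time, the measured TCP pose, the force, the opening and the grip force at its end, in the units of the state.
- r.get_obs(): the state, without advancing time (a new reading comes with each control period).
- r.read_camera(name): name is "scene" or "top"; returns a dict with "img" (480x640x3 uint8, red, green, blue), "K" (3x3 intrinsics, pixels), "D" ([k1, k2, p1, p2, k3] as OpenCV has them; the pictures are not rectified), "R" (3x3) and "t" (3): a world point X has camera coordinates R X + t. Camera axes: x right, y down, z forward; pixel columns grow to the right and rows downward; lengths in m; the calibration is good to about 2 mm. A picture is of the moment at which its call begins. There is no depth.
- r.job_done(): hands the job in; it is judged then, once.
Trained networks look in a picture, given as the dict that the camera call returned (one of the last four; its "shot" number tells which), for a name from the list of things; names that differ only in an ending like _2 or _b are one class to them, and where a whole thing is asked for, a point or a joint stands for the part that bears it (a point fixed in the world has none). Each returns a list of dicts, best first, with "score" (0 to 1); they miss things now and then, are a little off and sometimes report something else, mostly with a low value. They report only what shows in the picture. A call takes as long as a camera call. They do not tell look-alikes from the thing itself.
- r.spot_in(picture, thing): "box" ([left, top, width, height] in pixels, round what is visible of it).
- r.place_of(picture, thing): "location" ([column, row] in pixels: a listed point, or the origin of a listed thing).
The state is a dict: "t": time; "joint_positions": joint angles; "qvel": joint speeds; "joint_torque": joint torques, N m; "tcp_pos": TCP position; "orientation": TCP orientation; "force": force on the tool from outside, world axes, zero at the start; "wrist_torque": the same for the moment, N m; "finger_gap": finger opening in m; "grasp_force": force on a finger pad.
Only numpy, scipy, OpenCV 4.12 (cv2) and the standard library are available. Lean on these libraries where they do the work, as an engineer would, in place of code of your own. Each camera call takes 0.05 s, during which the arm holds its last target. There are 200 camera calls.

TASK

Lay every heel lift from the boot tray flat in the bed of the lever press, then take the extension bar and, pushing only with the bar and never with the gripper itself, throw the toggle clamp's handle over past its dead point until it snaps fully shut on them. After that push the timer's plunger fully down to start the setting time, and at the end have the bar back lying across both battens of its rest; leave the other things on the bench alone.

Things in the scene. Friction and masses are not known exactly. Their poses are not given: they have to be found in the camera images.
- heel1_c (a point): a glued boot-heel lift, D-shaped block 56 mm long (own x, rounded end at +x), 46 mm wide (own y, flat parallel sides from the flat end to just past the middle), 26 mm thick (own z, up), 80 g, black rubber below and brown on top; starts flat in the boot tray; this point is its centre, 13 mm above its underside. 2 to 4 of the four lifts are present; an absent one is None
- heel2_c (a point): a glued boot-heel lift, D-shaped block 56 mm long (own x, rounded end at +x), 46 mm wide (own y, flat parallel sides from the flat end to just past the middle), 26 mm thick (own z, up), 80 g, black rubber below and brown on top; starts flat in the boot tray; this point is its centre, 13 mm above its underside. 2 to 4 of the four lifts are present; an absent one is None
- heel3_c (a point): a glued boot-heel lift, D-shaped block 56 mm long (own x, rounded end at +x), 46 mm wide (own y, flat parallel sides from the flat end to just past the middle), 26 mm thick (own z, up), 80 g, black rubber below and brown on top; starts flat in the boot tray; this point is its centre, 13 mm above its underside. 2 to 4 of the four lifts are present; an absent one is None
- heel4_c (a point): a glued boot-heel lift, D-shaped block 56 mm long (own x, rounded end at +x), 46 mm wide (own y, flat parallel sides from the flat end to just past the middle), 26 mm thick (own z, up), 80 g, black rubber below and brown on top; starts flat in the boot tray; this point is its centre, 13 mm above its underside. 2 to 4 of the four lifts are present; an absent one is None
- tray: black rubber boot tray holding the heel lifts, 250 (x) x 260 (y) mm, fixed; origin under its centre; its floor is 6 mm above the table, rim 12 mm high
- press: small wooden lever press, fixed to the bench; origin on the table under the middle of its bed; its x points from the robot side to its back, its y along the row of heels. Wooden base 20 mm high, 330 mm long (y), from 60 mm before to 80 mm behind the origin
- beam (a joint): swing of the press's wooden pressure beam (246 mm long, on a shaft 70 mm behind the bed's middle, 58 mm up), geared to the handle, rad: 0 folded to the back (then up to 120 mm high and 145 mm behind the bed's middle), 2.5 down on the bed, where it just meets the tops of the 26 mm lifts
- bed (a point): centre of the top surface of the press bed, 24 mm above the table, axes as the press. The cork bed is 80 mm (x) by 262 mm (y) with a rim standing 5 mm above it; four lifts fit in one row along y with 64 mm from centre to centre, each lift's length along y
- clamp_pivot (a point): pivot of the over-centre toggle clamp at the -y end of the press: 10 mm behind and 200 mm to the -y side of the bed's middle, 55 mm above the table; axes as the press (fixed). The pivot axis is the press's y. The side beyond it (-y) is free for a bar and a gripper; the bar may overlap the handle by 45 mm on the press side
- handle_grip (a point): point on the handle's axis, 70 mm from the pivot, inside its rubber grip (a round rod of radius 9 mm from 36 to 97 mm from the pivot; below that a steel flat 14 mm wide, 12 mm thick). Open, the handle leans 0.90 rad from upright to the back (press +x); thrown, 0.95 rad to the front (press -x)
- handle (a joint): clamp handle angle, rad: 0 open (leaning back), 1.85 shut (leaning to the front, beam down); the handle's lean from upright to the front is this value minus 0.90. An over-centre spring pushes it back towards open below about 1.15 and snaps it shut beyond; it takes up to about 8 N at the grip point
- bar_c (a point): extension bar, square steel bar 20 x 20 mm, 240 mm long along its own y, 250 g; this point is its centre. It starts lying across the two battens of its rest, centre 34 mm above the table
- rest: bar rest: two fixed pine battens, each 120 mm long (rest x), 22 mm wide, 24 mm high, their middles at rest y -75 and +75 mm; origin on the table midway between them. The bar lies across both, along the rest's y
- timer: white box 75 x 70 x 45 mm, the glue-setting timer, fixed; origin under its centre; the plunger stands out of its top
- plunger_top (a point): centre of the top of the timer's black mushroom plunger, 36 mm across; 90 mm above the table when up
- plunger (a joint): how far the plunger is pressed down, m: 0 up, 0.025 fully down; sprung, 3 N to start and 8 N at the bottom, springs back up
- bowl: bystander: steel key bowl, 124 mm across, 42 mm high; origin under its centre
- scraper: bystander: grey plastic ice scraper lying flat, about 260 mm long along its x (from -120 to +140 mm), 100 mm wide head at +x, 18 mm high
- shoehorn: bystander: wooden shoehorn lying flat along its x, 240 mm long, 44 mm wide, 6 mm thick
- jar: bystander: glass jar, 70 mm across, 100 mm high; origin under its centre
Mind the look-alikes: they are no part of the job. What is shaped like the part that bears heel4_c but purple or yellow is not meant.

How it is judged:
On the way, in this order (a step that is already met when the one before it is completed fails the run):
1. every heel lift lies flat in the open press bed (x of heel1_c in the frame of bed between -0.022 and 0.022 m and y of heel1_c in the frame of bed between -0.115 and 0.115 m and z of heel1_c in the frame of bed between 0.006 and 0.02 m and angle between each of heel1_c, heel2_c, heel3_c, heel4_c's own z axis and vertical below 0.12 rad and x of heel2_c in the frame of bed between -0.022 and 0.022 m and y of heel2_c in the frame of bed between -0.115 and 0.115 m and z of heel2_c in the frame of bed between 0.006 and 0.02 m and x of heel3_c in the frame of bed between -0.022 and 0.022 m and y of heel3_c in the frame of bed between -0.115 and 0.115 m and z of heel3_c in the frame of bed between 0.006 and 0.02 m and x of heel4_c in the frame of bed between -0.022 and 0.022 m and y of heel4_c in the frame of bed between -0.115 and 0.115 m and z of heel4_c in the frame of bed between 0.006 and 0.02 m and value of joint handle below 0.3 rad), for 0.2 s.
2. the bar drives the clamp handle over (contact force between bar and handle above 0.5 N and value of joint handle between 0.4 and 1.3 rad), for 0.05 s.
3. the clamp is fully shut, with the heel lifts in the bed (x of heel1_c in the frame of bed between -0.022 and 0.022 m and y of heel1_c in the frame of bed between -0.115 and 0.115 m and z of heel1_c in the frame of bed between 0.006 and 0.02 m and angle between each of heel1_c, heel2_c, heel3_c, heel4_c's own z axis and vertical below 0.12 rad and x of heel2_c in the frame of bed between -0.022 and 0.022 m and y of heel2_c in the frame of bed between -0.115 and 0.115 m and z of heel2_c in the frame of bed between 0.006 and 0.02 m and x of heel3_c in the frame of bed between -0.022 and 0.022 m and y of heel3_c in the frame of bed between -0.115 and 0.115 m and z of heel3_c in the frame of bed between 0.006 and 0.02 m and x of heel4_c in the frame of bed between -0.022 and 0.022 m and y of heel4_c in the frame of bed between -0.115 and 0.115 m and z of heel4_c in the frame of bed between 0.006 and 0.02 m and value of joint handle above 1.75 rad), for 0.2 s.
4. the timer's plunger is pushed fully down (value of joint plunger above 0.021 m), for 0.1 s.
At the end, for the whole second after the job is handed in: every heel lift flat in the bed (centre within 22 mm of its middle line, 115 mm along it), clamp shut (above 1.75 rad), plunger up, bar at rest across both battens (centre within 55 mm along and 40 mm across them, within 0.4 rad of square) (all of step 3 and x of bar_c in the frame of rest between -0.055 and 0.055 m and y of bar_c in the frame of rest between -0.04 and 0.04 m and z of bar_c in the frame of rest between 0.028 and 0.04 m and angle between the y axis of bar_c and the y axis of rest, either way round below 0.4 rad and value of joint plunger below 0.004 m and linear speed of bar below 0.03 m/s); the robot touches nothing.
It fails at once if the bowl is shifted by more than 30 mm (distance of bowl from where it was at the start of the episode above 0.03 m).
It fails at once if the scraper is shifted by more than 30 mm (distance of scraper from where it was at the start of the episode above 0.03 m).
It fails at once if the shoehorn is shifted by more than 30 mm (distance of shoehorn from where it was at the start of the episode above 0.03 m).
It fails at once if the jar is shifted by more than 30 mm (distance of jar from where it was at the start of the episode above 0.03 m).
It fails at once if the gripper or arm itself pushes the clamp handle (contact force between any of the fingers, the arm and handle above 1 N).
Of heel1, heel2, heel3, heel4 only 2 to 4 are there at a start; the rules pass over those that are not, and their reading is None.
At some moment in a run one of heel1, heel2, heel3, heel4, bar may be knocked a few centimetres aside while the robot is not near it.
It also fails if it takes over 210 s, if anything falls off the work surface, if the arm or the gripper's body presses on something with over 40 N, if the wrist force passes 120 N, or if a joint passes its speed limit or range.

## Working session

There is one attempt and no reset: what is moved stays moved. The work goes in short steps, Python scripts to look and compute and a tool call to move; the robot and the scene stay as the last step left them, time stands still between calls to the robot, and variables do not carry over. Pictures are saved under pics/ and viewed, at most 14 in all, crops included, and the job is handed in when it is done.

Besides the shell and the picture viewer there is one more tool, called after ">>>" by a JSON object that holds its "fn" and its "kwargs", one argument or row to a line. step_arm: Moves the arm, as the interface text tells. Its arguments: {"type":"object","properties":{"moves":{"type":"array"},"newtons":{"type":"number"}},"required":["moves"]}

```bash
ls; mkdir -p pics
cat > h.py <<'E'
import numpy as np, cv2
from cell import r
def cam(n,save=None):
    p=r.read_camera(n)
    if save: cv2.imwrite('pics/'+save,cv2.cvtColor(p['img'],cv2.COLOR_RGB2BGR))
    return p
def world(p,px,z):
    K,D,R,t=[np.array(p[k],float) for k in('K','D','R','t')]
    u=cv2.undistortPoints(np.array([[px]],float),K,D)[0,0]
    d=R.T@np.array([u[0],u[1],1]); c=-R.T@t
    return c+d*(z-c[2])/d[2]
def pix(p,X):
    K,D,R,t=[np.array(p[k],float) for k in('K','D','R','t')]
    return cv2.projectPoints(np.array([X],float).reshape(-1,1,3),cv2.Rodrigues(R)[0],t,K,D)[0].reshape(-1,2)
E
python3 - <<'E'
from h import *
np.set_printoptions(precision=3,suppress=True)
print(r.get_obs())
T={'heel1_c':.019,'tray':0,'press':0,'bed':.024,'clamp_pivot':.055,'handle_grip':.0985,'bar_c':.034,'rest':0,'timer':0,'plunger_top':.09,'bowl':0,'scraper':0,'shoehorn':0,'jar':0}
for n in('top','scene'):
    p=cam(n,n+'0.png'); print(n,-p['R'].T@p['t'])
    for k,z in T.items():
        for d in r.place_of(p,k)[:7]:
            if d['score']>.15: print(k,round(d['score'],2),np.round(d['location']),world(p,d['location'],z))
E
```

```text
pics
{'t': 0.0, 'joint_positions': array([ 1.518,  0.502, -0.427,  1.551,  0.221,  1.138, -0.21 ]), 'qvel': array([ 0.   ,  0.003,  0.   ,  0.001, -0.001, -0.001,  0.001]), 'joint_torque': array([  0.   , -56.953,  -5.816, -28.094,   0.011,   0.012,  -0.   ]), 'tcp_pos': array([ 0.202, -0.617,  0.23 ]), 'orientation': array([-3.101, -0.494,  0.   ]), 'force': array([ 0.279,  0.756, -0.965]), 'wrist_torque': array([ 0.012, -0.01 , -0.01 ]), 'grasp_force': 0.0, 'finger_gap': 0.08525791288498548}
top [0.448 0.079 1.292]
heel1_c 0.64 [413. 182.] [ 0.662 -0.172  0.019]
heel1_c 0.47 [455. 220.] [ 0.556 -0.285  0.019]
tray 0.9 [240. 254.] [0.47  0.309 0.   ]
press 0.92 [373. 254.] [ 0.465 -0.06   0.   ]
bed 0.92 [376. 255.] [ 0.463 -0.066  0.024]
clamp_pivot 0.56 [454. 244.] [ 0.49  -0.269  0.055]
handle_grip 0.53 [455. 222.] [ 0.544 -0.262  0.099]
handle_grip 0.47 [533. 244.] [ 0.485 -0.464  0.099]
bar_c 0.58 [321. 170.] [0.694 0.08  0.034]
rest 0.79 [318. 176.] [0.686 0.089 0.   ]
timer 0.82 [408. 186.] [ 0.655 -0.16   0.   ]
plunger_top 0.73 [416. 178.] [ 0.66  -0.164  0.09 ]
bowl 0.68 [
[... 475 characters left out ...]
amp_pivot 0.51 [207. 277.] [ 0.793 -0.008  0.055]
handle_grip 0.63 [247. 168.] [ 0.545 -0.245  0.099]
rest 0.97 [266. 294.] [0.68  0.086 0.   ]
timer 0.75 [228. 225.] [ 0.657 -0.168 -0.   ]
timer 0.19 [417. 318.] [0.397 0.353 0.   ]
plunger_top 0.58 [223. 206.] [ 0.662 -0.165  0.09 ]
plunger_top 0.46 [261. 287.] [0.7   0.114 0.09 ]
bowl 0.62 [263. 283.] [0.67  0.053 0.   ]
bowl 0.59 [181. 196.] [ 0.724 -0.345  0.   ]
bowl 0.17 [263. 167.] [ 0.465 -0.311  0.   ]
scraper 0.72 [332. 397.] [0.689 0.41  0.   ]
scraper 0.57 [264. 168.] [ 0.465 -0.304  0.   ]
shoehorn 0.61 [222. 135.] [ 0.505 -0.506  0.   ]
shoehorn 0.24 [225. 207.] [ 0.634 -0.232  0.   ]
jar 0.57 [207. 277.] [ 0.785 -0.046  0.   ]
```

View pics/top0.png

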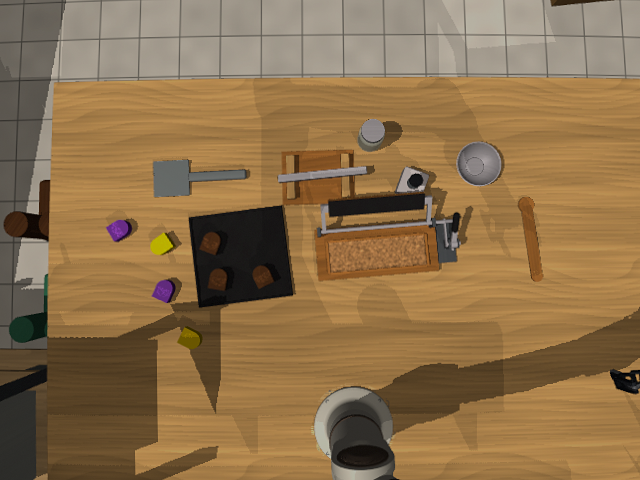

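View pics/scene0.png

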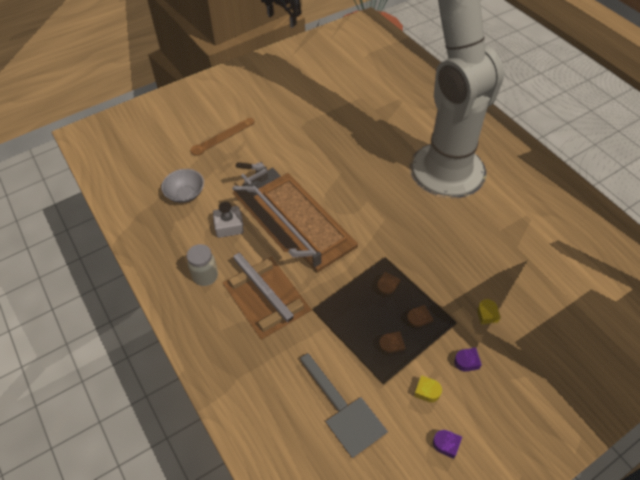

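Three brown lifts sit in the tray in the top view, at (210,243), (218,280) and (263,276). The look-alikes lie outside the tray: purple at (119,230) and (164,291), yellow at (162,244) and (189,339). By the description I choose the brown ones. Next I fit outlines and check them in a close crop.

```bash
cat >> h.py <<'E'
from scipy.optimize import minimize
def D(x,y,a,z,n=12):
    # D outline: flat sides from x=-.028 to ~+.005, round end to +.028
    th=np.linspace(-np.pi/2,np.pi/2,n)
    P=np.vstack([[[-.028,-.023]],np.c_[.005+.023*np.cos(th),.023*np.sin(th)],[[-.028,.023]]])
    c,s=np.cos(a),np.sin(a)
    return np.c_[x+c*P[:,0]-s*P[:,1],y+s*P[:,0]+c*P[:,1],np.full(len(P),z)]
S=4
def soft(mask): return cv2.GaussianBlur(cv2.resize(mask.astype(np.float32),None,fx=S,fy=S,interpolation=cv2.INTER_LINEAR),(0,0),3)
def sil(p,pts):
    h=cv2.convexHull(((pix(p,pts)+.5)*S*16).astype(np.int32))
    m=np.zeros((480*S,640*S),np.float32); cv2.fillConvexPoly(m,h,1,cv2.LINE_AA,4); return m
def fit(ps,masks,x0,z=.032,zl=.022):
    """ps pictures, masks soft masks; x0 (x,y,yaw) -> best pose"""
    def cost(v):
        c=0
        for p,m in zip(ps,masks):
            o=pix(p,[[v[0],v[1],z]])[0]*S; y0,x0_=int(o[1])-90,int(o[0])-90
            y0=max(y0,0);x0_=max(x0_,0)
            s=sil(p,np.vstack([D(*v,z),D(*v,zl)]))
            a=cv2.GaussianBlur(s[y0:y0+180,x0_:x0_+180],(0,0),3); c+=((a-m[y0:y0+180,x0_:x0_+180])**2).sum()
        return c
    best=None
    for a in x0[2] if hasattr(x0[2],'__len__') else [x0[2]]:
        q=minimize(cost,[x0[0],x0[1],a],method='Nelder-Mead',options=dict(initial_simplex=np.array([[0,0,0],[.006,0,0],[0,.006,0],[0,0,.3]])+[x0[0],x0[1],a],xatol=1e-4,fatol=.5,maxiter=90))
        if best is None or q.fun<best.fun: best=q
    return best
def brown(p):
    h=cv2.cvtColor(cv2.GaussianBlur(p['img'],(3,3),0),cv2.COLOR_RGB2HSV)
    return (h[...,0]<15)&(h[...,1]>110)&(h[...,2]>45)
E
python3 - <<'E'
from h import *
np.set_printoptions(precision=4,suppress=True)
ps=[cam('top'),cam('scene')]
ms=[]
for p in ps:
    q=pix(p,[[.47+a*.118,.309+b*.122,.012] for a,b in((-1,-1),(-1,1),(1,1),(1,-1))])
    roi=np.zeros((480,640),np.uint8); cv2.fillConvexPoly(roi,q.astype(np.int32),1)
    ms.append(soft(brown(p)&(roi>0)))
big=[cv2.resize(cv2.cvtColor(p['img'],cv2.COLOR_RGB2BGR),None,fx=S,fy=S,interpolation=cv2.INTER_CUBIC) for p in ps]
for px in((210,243),(218,280),(263,276)):
    w=world(ps[0],px,.032)
    b=fit(ps,ms,(w[0],w[1],[0,1.57,3.14,-1.57])); print(px,b.x,b.fun)
    for p,i in zip(ps,big): cv2.polylines(i,[((pix(p,D(*b.x,.032))+.5)*S).astype(np.int32)],True,(0,255,0),1); cv2.circle(i,tuple(((pix(p,[[*b.x[:2],.032]])[0]+.5)*S).astype(int)),3,(255,0,0),-1)
a=big[0][210*S:310*S,185*S:300*S]; c=big[1][265*S:365*S,345*S:445*S]
cv2.imwrite('pics/crop1.png',np.hstack([a,c])[:, :800] if a.shape[1]+c.shape[1]<=800 else cv2.resize(np.hstack([a,c]),(800,int(400*800/(a.shape[1]+c.shape[1])))))
# press: cork mask and bar mask
p=ps[0]; h=cv2.cvtColor(p['img'],cv2.COLOR_RGB2HSV)
for px in((376,252),(325,173),(300,172)): print(px,h[px[1],px[0]],p['img'][px[1],px[0]])
q=[world(p,d['location'],.024) for d in r.place_of(p,'bed')[:1]]; print(q)
cv2.imwrite('pics/crop2.png',cv2.resize(cv2.cvtColor(p['img'],cv2.COLOR_RGB2BGR)[140:290,270:470],None,fx=4,fy=4,interpolation=cv2.INTER_CUBIC))
E
```

```text
(210, 243) [ 0.5028  0.3818 -0.3715] 441.667724609375
(218, 280) [ 0.4027  0.3626 -0.1477] 701.203369140625
(263, 276) [0.4111 0.2439 0.4269] 238.0961456298828
(376, 252) [ 15 149 173] [173 122  72]
(325, 173) [176  12 143] [143 136 137]
(300, 172) [ 11  94 138] [138 105  87]
[array([ 0.461 , -0.0749,  0.024 ])]
```

View pics/crop1.png

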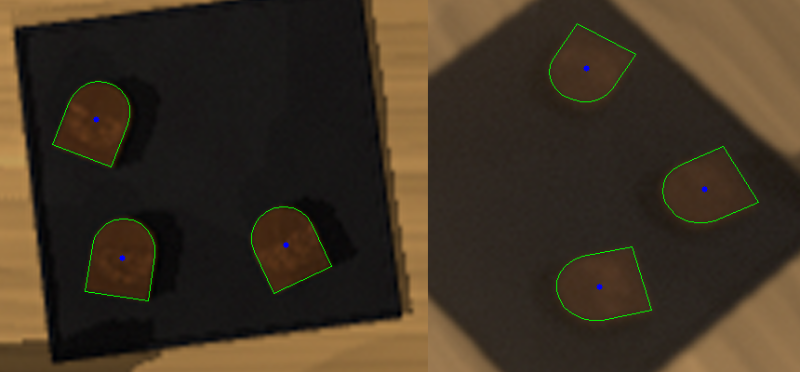

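View pics/crop2.png

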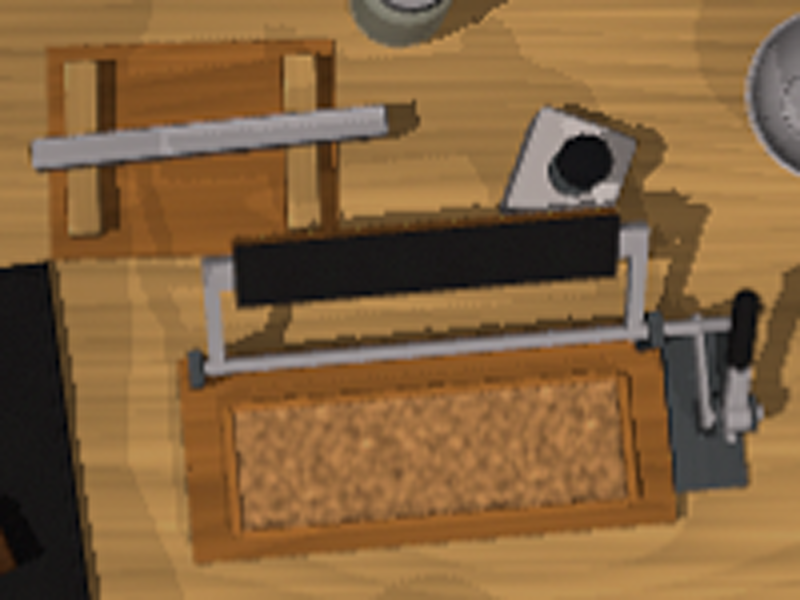

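Run:
```python
from h import *
np.set_printoptions(precision=4,suppress=True)
p=cam('top'); W=lambda u,v,z: world(p,(u/4+270-.4,v/4+140-.4),z)
c=np.array([W(233,405,.024),W(625,375,.024),W(635,497,.024),W(243,530,.024)])
m=c.mean(0); yv=(c[0]+c[3]-c[1]-c[2])/2; xv=(c[0]+c[1]-c[2]-c[3])/2
print('bed',m,np.linalg.norm(yv),np.linalg.norm(xv),'yaw by y',np.arctan2(-yv[0],yv[1]),'by x',np.arctan2(xv[1],xv[0]))
# base outer: front corners z .02
a,b=W(195,562,.02),W(680,520,.02); print('front edge',a,b,np.linalg.norm(a-b),np.arctan2(-(a-b)[0],(a-b)[1]))
a,b=W(33,155,.044),W(388,118,.044);print('bar ends',a,b,(a+b)/2,np.linalg.norm(a-b),np.arctan2(-(a-b)[0],(a-b)[1]))
a,b=W(83,148,.024),W(300,140,.024);print('rest',a,b,(a+b)/2,np.linalg.norm(a-b),np.arctan2(-(a-b)[0],(a-b)[1]))
print('plunger',W(583,160,.09)); print('pivot',W(735,415,.055))
print('grip end open',W(746,292,.055+.097*np.cos(.9)))
```

```text
bed [ 0.4693 -0.0713  0.024 ] 0.26685902434766745 0.08384972166889866 yaw by y 0.06998787132382868 by x 0.06562746138621785
front edge [0.3964 0.0915 0.02  ] [ 0.4213 -0.2383  0.02  ] 0.3307151913028399 0.07536192825845113
bar ends [0.6708 0.1977 0.044 ] [ 0.6937 -0.0413  0.044 ] [0.6822 0.0782 0.044 ] 0.24004619470071348 0.0955564669255012
rest [0.6788 0.1654 0.024 ] [0.6829 0.0172 0.024 ] [0.6809 0.0913 0.024 ] 0.14827779979524877 0.027713660047618497
plunger [ 0.6562 -0.1631  0.09  ]
pivot [ 0.4911 -0.2678  0.055 ]
grip end open [ 0.5668 -0.2599  0.1153]
```

>>> {"fn": "step_arm", "kwargs": {
  "moves": [
    [0.0248, 0.0267, 0.002, 0, 0, 0, 0.78],
    [0.0248, 0.0267, 0.002, 0, 0, 0, 0.78],
    [0.0248, 0.0267, 0.002, 0, 0, 0, 0.78],
    [0.0248, 0.0267, 0.002, 0, 0, 0, 0.78],
    [0.0248, 0.0267, 0.002, 0, 0, 0, 0.78],
    [0.0248, 0.0267, 0.002, 0, 0, 0, 0.78],
    [0.0248, 0.0267, 0.002, 0, 0, 0, 0.78],
    [0.0248, 0.0267, 0.002, 0, 0, 0, 0.78],
    [0.0248, 0.0267, 0.002, 0, 0, 0, 0.78],
    [0.0248, 0.0267, 0.002, 0, 0, 0, 0.78],
    [0.003, 0.035, 0, 0, 0, 0, 0.78],
    [0.003, 0.035, 0, 0, 0, 0, 0.78],
    [0.003, 0.035, 0, 0, 0, 0, 0.78],
    [0.003, 0.035, 0, 0, 0, 0, 0.78],
    [0.003, 0.035, 0, 0, 0, 0, 0.78],
    [0.003, 0.035, 0, 0, 0, 1, 0.78],
    [0.003, 0.035, 0, 0, 0, 1, 0.78],
    [0.003, 0.035, 0, 0, 0, 1, 0.78],
    [0.003, 0.035, 0, 0, 0, 1, 0.78],
    [0.003, 0.035, 0, 0, 0, 1, 0.78]
  ],
  "newtons": 40
}}

```text
t: 3.37
tcp_pos: [0.4799, 0.0007, 0.2517]
orientation: [3.077, 0.63, 0.001]
force: [1.7, 0.4, -0.0]
finger_gap: 0.0665
grasp_force: 0.0
```

```bash
cat >> h.py <<'E'
from scipy.spatial.transform import Rotation as Ro
def st():
    o=r.get_obs(); M=Ro.from_rotvec(o['orientation']).as_matrix()
    print('t',round(o['t'],2),'tcp',np.round(o['tcp_pos'],4),'head',round(np.degrees(np.arctan2(M[1,0],M[0,0])),2),'tilt',np.round(np.degrees(M[:2,2]),2),'q',np.round(o['joint_positions'],2),'F',np.round(o['force'],1),'gap',round(o['finger_gap'],4),'g',round(o['grasp_force'],1))
E
python3 -c "
from h import *
st()"
```

```text
t 3.37 tcp [0.4799 0.0007 0.2517] head 23.13 tilt [ 0.05 -0.04] q [ 0.65  0.21 -0.8   1.93  0.17  1.06 -1.39] F [ 1.7  0.4 -0. ] gap 0.0665 g 0.0
```

>>> {"fn": "step_arm", "kwargs": {
  "moves": [
    [-0.0105, 0.0344, 0, 0, 0, 1.4, 0.78],
    [-0.0105, 0.0344, 0, 0, 0, 0, 0.78],
    [-0.0105, 0.0344, 0, 0, 0, 0, 0.78],
    [-0.0105, 0.0344, 0, 0, 0, 0, 0.78],
    [-0.0105, 0.0344, 0, 0, 0, 0, 0.78],
    [-0.0105, 0.0344, 0, 0, 0, 0, 0.78],
    [-0.0105, 0.0344, 0, 0, 0, 0, 0.78],
    [0, 0, -0.03, 0, 0, 0, 0.78],
    [0, 0, -0.03, 0, 0, 0, 0.78],
    [0, 0, -0.03, 0, 0, 0, 0.78],
    [0, 0, -0.03, 0, 0, 0, 0.78],
    [0, 0, -0.03, 0, 0, 0, 0.78],
    [0, 0, 0, 0, 0, 0, 0.78]
  ]
}}

```text
t: 4.45
tcp_pos: [0.4031, 0.2378, 0.0969]
orientation: [3.068, 0.666, -0.013]
force: [0.3, -1.9, -0.8]
finger_gap: 0.0667
grasp_force: 0.0
```

```bash
cat >> h.py <<'E'
def lifts(near,n='top'):
    """refit lifts near given (x,y,yaw) list, both cameras"""
    ps=[cam('top'),cam('scene')]; ms=[]
    for p in ps:
        q=pix(p,[[.47+a*.118,.309+b*.122,.012] for a,b in((-1,-1),(-1,1),(1,1),(1,-1))])
        roi=np.zeros((480,640),np.uint8); cv2.fillConvexPoly(roi,q.astype(np.int32),1)
        ms.append(soft(brown(p)&(roi>0)))
    for v in near:
        for i in(0,1):
            b=fit(ps[i:i+1],ms[i:i+1],(v[0],v[1],[v[2]])); print('top scene'.split()[i],np.round(b.x,4),round(b.fun))
    return ps
E
python3 -c "
from h import *
st()
lifts([(.5028,.3818,-.3715),(.4027,.3626,-.1477),(.4111,.2439,.4269)])"
```

```text
t 4.45 tcp [0.4031 0.2378 0.0969] head 24.51 tilt [-0.45 -0.2 ] q [ 0.08  0.47 -0.8   2.09  0.48  0.78 -2.16] F [ 0.3 -1.9 -0.8] gap 0.0667 g 0.0
top [ 0.502   0.3832 -0.341 ] 45
scene [ 0.5034  0.3817 -0.3398] 326
top [0.4034 0.371  0.318 ] 4951
scene [ 0.4029  0.3608 -0.2294] 429
top [0.4183 0.2413 0.4346] 4705
scene [0.4112 0.2431 0.3699] 129
```

>>> {"fn": "step_arm", "kwargs": {
  "moves": [
    [0, 0, -0.02, 0, 0, 0, 0.78],
    [0, 0, -0.02, 0, 0, 0, 0.78],
    [0, 0, 0, 0, 0, 0, 0.78],
    [0, 0, 0, 0, 0, 0, 0.78]
  ]
}}

```text
t: 4.88
tcp_pos: [0.4071, 0.2404, 0.0628]
orientation: [-3.07, -0.666, -0.002]
force: [0.4, -0.1, -0.2]
finger_gap: 0.0667
grasp_force: 0.0
```

```bash
python3 -c "
from h import *
st()"
```

```text
t 4.88 tcp [0.4071 0.2404 0.0628] head 24.5 tilt [0.07 0.02] q [ 0.03  0.53 -0.74  2.1   0.55  0.71 -2.23] F [ 0.4 -0.1 -0.2] gap 0.0667 g 0.0
```

>>> {"fn": "step_arm", "kwargs": {
  "moves": [
    [0, 0.001, -0.02, 0, 0, 0, 0.78],
    [0, 0, -0.016, 0, 0, 0, 0.78],
    [0, 0, -0.01, 0, 0, 0, 0.78],
    [0, 0, 0, 0, 0, 0, 0.78],
    [0, 0, 0, 0, 0, 0, 0.4],
    [0, 0, 0, 0, 0, 0, 0.4],
    [0, 0, 0, 0, 0, 0, 0.4],
    [0, 0, 0, 0, 0, 0, 0.4],
    [0, 0, 0, 0, 0, 0, 0.4]
  ],
  "newtons": 40
}}

```text
t: 5.63
tcp_pos: [0.4073, 0.2417, 0.0168]
orientation: [-3.07, -0.666, -0.004]
force: [-1.4, -0.8, 6.7]
finger_gap: 0.0452
grasp_force: 41.5
```

```bash
python3 -c "
from h import *
st()"
```

```text
t 5.63 tcp [0.4073 0.2417 0.0168] head 24.5 tilt [0.13 0.05] q [-0.04  0.61 -0.66  2.11  0.65  0.63 -2.31] F [-1.4 -0.8  6.7] gap 0.0452 g 41.5
```

>>> {"fn": "step_arm", "kwargs": {
  "moves": [
    [0, 0, 0.015, 0, 0, 0, 0.4],
    [0, 0, 0.034, 0, 0, 0, 0.4],
    [0, 0, 0.034, 0, 0, 0, 0.4],
    [0, 0, 0.034, 0, 0, 0, 0.4],
    [0, 0, 0.034, 0, 0, 0, 0.4],
    [0.006, -0.0326, 0.01, 0, 0, 5.8, 0.4],
    [0.006, -0.0326, 0.01, 0, 0, 5.8, 0.4],
    [0.006, -0.0326, 0.01, 0, 0, 5.8, 0.4],
    [0.006, -0.0326, 0, 0, 0, 5.8, 0.4],
    [0.006, -0.0326, 0, 0, 0, 5.8, 0.4],
    [0.006, -0.0326, 0, 0, 0, 5.8, 0.4],
    [0.006, -0.0326, 0, 0, 0, 5.8, 0.4],
    [0.006, -0.0326, 0, 0, 0, 5.8, 0.4],
    [0.006, -0.0326, 0, 0, 0, 5.8, 0.4],
    [0.006, -0.0326, 0, 0, 0, 5.8, 0.4],
    [0.006, -0.0326, 0, 0, 0, 5.8, 0.4],
    [0.0004, -0.0326, 0, 0, 0, 5.8, 0.4],
    [0, 0, 0, 0, 0, 0, 0.4],
    [0, 0, 0, 0, 0, 0, 0.4]
  ]
}}

```text
t: 7.22
tcp_pos: [0.4719, -0.1491, 0.1954]
orientation: [-2.159, -2.281, -0.0]
force: [0.1, 0.8, -1.3]
finger_gap: 0.045
grasp_force: 41.5
```

```bash
python3 -c "
from h import *
st()"
```

```text
t 7.22 tcp [ 0.4719 -0.1491  0.1954] head 93.15 tilt [-0.01  0.02] q [ 1.13  0.43 -1.07  1.95  0.44  1.02 -0.09] F [ 0.1  0.8 -1.3] gap 0.045 g 41.5
```

>>> {"fn": "step_arm", "kwargs": {
  "moves": [
    [0.0018, -0.0007, -0.035, 0, 0, 0.9, 0.4],
    [0, 0, -0.035, 0, 0, 0, 0.4],
    [0, 0, -0.035, 0, 0, 0, 0.4],
    [0, 0, -0.025, 0, 0, 0, 0.4],
    [0, 0, -0.015, 0, 0, 0, 0.4],
    [0, 0, -0.009, 0, 0, 0, 0.4],
    [0, 0, -0.005, 0, 0, 0, 0.4],
    [0, 0, 0, 0, 0, 0, 0.4],
    [0, 0, 0, 0, 0, 0, 0.4]
  ]
}}

```text
t: 7.97
tcp_pos: [0.4749, -0.1471, 0.0373]
orientation: [2.134, 2.304, 0.001]
force: [0.1, -0.5, 0.3]
finger_gap: 0.0456
grasp_force: 41.5
```

```bash
python3 -c "
from h import *
st()"
```

```text
t 7.97 tcp [ 0.4749 -0.1471  0.0373] head 94.4 tilt [ 0.08 -0.02] q [ 0.92  0.66 -0.83  2.05  0.73  0.75 -0.3 ] F [ 0.1 -0.5  0.3] gap 0.0456 g 41.5
```

>>> {"fn": "step_arm", "kwargs": {
  "moves": [
    [0, 0, -0.002, 0, 0, 0, 0.4],
    [0, 0, 0, 0, 0, 0, 0.4],
    [0, 0, 0, 0, 0, 0, 0.7],
    [0, 0, 0, 0, 0, 0, 0.7],
    [0, 0, 0, 0, 0, 0, 0.7],
    [0, 0, 0.02, 0, 0, 0, 0.7],
    [0, 0, 0.035, 0, 0, 0, 0.7],
    [0, 0, 0.035, 0, 0, 0, 0.75],
    [0, 0, 0.035, 0, 0, 0, 0.78],
    [0, 0, 0.035, 0, 0, 0, 0.78]
  ]
}}

```text
t: 8.8
tcp_pos: [0.4738, -0.147, 0.1958]
orientation: [-2.134, -2.305, -0.0]
force: [0.2, -1.7, 1.3]
finger_gap: 0.0665
grasp_force: 0.0
```

>>> {"fn": "step_arm", "kwargs": {
  "moves": [
    [0.0016, 0.0332, 0, 0, 0, 4.1, 0.78],
    [0.0016, 0.0332, 0, 0, 0, 4.1, 0.78],
    [0.0016, 0.0332, 0, 0, 0, 4.1, 0.78],
    [0.0016, 0.0332, 0, 0, 0, 4.1, 0.78],
    [0.0016, 0.0332, 0, 0, 0, 4.1, 0.78],
    [0.0016, 0.0332, 0, 0, 0, 4.1, 0.78],
    [0.0016, 0.0332, 0, 0, 0, 4.1, 0.78],
    [0.0016, 0.0332, 0, 0, 0, 4.1, 0.78],
    [0.0016, 0.0332, 0, 0, 0, 4.1, 0.78],
    [0.0016, 0.0332, 0, 0, 0, 4.1, 0.78],
    [0.0016, 0.0332, 0, 0, 0, 4.1, 0.78],
    [0.0016, 0.0332, 0, 0, 0, 4.1, 0.78],
    [0.0016, 0.0332, 0, 0, 0, 4.1, 0.78],
    [0.0016, 0.0332, 0, 0, 0, 4.1, 0.78],
    [0.0016, 0.0332, -0.03, 0, 0, 4.1, 0.78],
    [0.0, 0.0332, -0.03, 0, 0, 4, 0.78],
    [0, 0, -0.03, 0, 0, 0, 0.78],
    [0, 0, 0, 0, 0, 0, 0.78]
  ]
}}

```text
t: 10.3
tcp_pos: [0.4942, 0.3788, 0.1026]
orientation: [-0.542, -3.088, 0.009]
force: [-0.5, -1.7, -1.4]
finger_gap: 0.0665
grasp_force: 0.0
```

```bash
python3 -c "
from h import *
st()
p=lifts([(.5028,.3818,-.34),(.4027,.3626,-.1477)])
cv2.imwrite('pics/a.png',cv2.resize(cv2.cvtColor(p[0]['img'],cv2.COLOR_RGB2BGR)[170:310,180:470],None,fx=2.7,fy=2.7,interpolation=cv2.INTER_CUBIC))"
```

```text
t 10.3 tcp [0.4942 0.3788 0.1026] head 160.09 tilt [-0.42 -0.25] q [ 0.02  0.85 -1.07  1.7   0.82  1.12 -0.08] F [-0.5 -1.7 -1.4] gap 0.0665 g 0.0
top [ 0.5087  0.3781 -0.0512] 5007
scene [ 0.5045  0.3812 -0.3152] 587
top [0.3829 0.3666 0.3692] 3103
scene [ 0.3998  0.3638 -0.0422] 846
```

View pics/a.png

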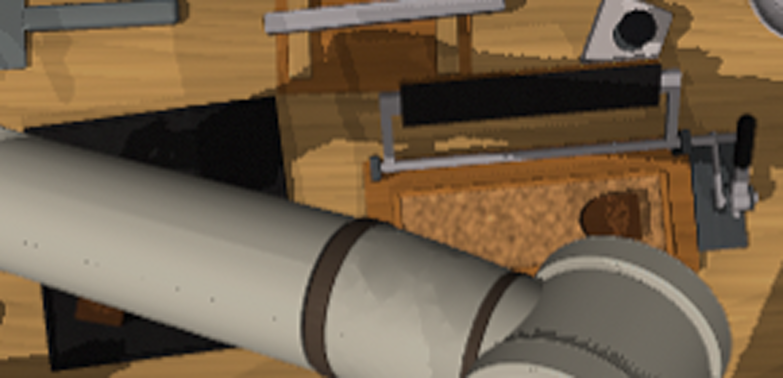

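>>> {"fn": "step_arm", "kwargs": {
  "moves": [
    [0, 0, -0.03, 0, 0, 0, 0.78],
    [0, 0, -0.025, 0, 0, 0, 0.78],
    [0, 0, -0.015, 0, 0, 0, 0.78],
    [0, 0, -0.009, 0, 0, 0, 0.78],
    [0, 0, -0.006, 0, 0, 0, 0.78],
    [0, 0, 0, 0, 0, 0, 0.78]
  ]
}}

```text
t: 10.9
tcp_pos: [0.4984, 0.3788, 0.0236]
orientation: [-0.551, -3.093, 0.0]
force: [0.5, -0.9, -0.2]
finger_gap: 0.0664
grasp_force: 0.0
```

```bash
python3 -c "
from h import *
st()"
```

```text
t 10.9 tcp [0.4984 0.3788 0.0236] head 159.81 tilt [-0. -0.] q [-0.03  0.94 -0.98  1.73  0.92  1.01 -0.14] F [ 0.5 -0.9 -0.2] gap 0.0664 g 0.0
```

>>> {"fn": "step_arm", "kwargs": {
  "moves": [
    [0, 0.0045, -0.003, 0, 0, 0, 0.78],
    [0, 0, -0.002, 0, 0, 0, 0.78],
    [0, 0, 0, 0, 0, 0, 0.78],
    [0, 0, 0, 0, 0, 0, 0.4],
    [0, 0, 0, 0, 0, 0, 0.4],
    [0, 0, 0, 0, 0, 0, 0.4],
    [0, 0, 0, 0, 0, 0, 0.4],
    [0, 0, 0, 0, 0, 0, 0.4]
  ]
}}

```text
t: 11.57
tcp_pos: [0.4983, 0.3841, 0.0191]
orientation: [0.549, 3.093, 0.001]
force: [-0.9, -0.6, 5.4]
finger_gap: 0.0448
grasp_force: 42.5
```

```bash
python3 -c "
from h import *
st()"
```

```text
t 11.57 tcp [0.4983 0.3841 0.0191] head 159.86 tilt [0.04 0.04] q [-0.04  0.95 -0.98  1.72  0.93  1.   -0.15] F [-0.9 -0.6  5.4] gap 0.0448 g 42.5
```

>>> {"fn": "step_arm", "kwargs": {
  "moves": [
    [0, 0, 0.015, 0, 0, 0, 0.4],
    [0, 0, 0.035, 0, 0, 0, 0.4],
    [0, 0, 0.035, 0, 0, 0, 0.4],
    [0, 0, 0.035, 0, 0, 0, 0.4],
    [0, 0, 0.035, 0, 0, 0, 0.4],
    [-0.0024, -0.0345, 0, 0, 0, -5.06, 0.4],
    [-0.0024, -0.0345, 0, 0, 0, -5.06, 0.4],
    [-0.0024, -0.0345, 0, 0, 0, -5.06, 0.4],
    [-0.0024, -0.0345, 0, 0, 0, -5.06, 0.4],
    [-0.0024, -0.0345, 0, 0, 0, -5.06, 0.4],
    [-0.0024, -0.0345, 0, 0, 0, -5.06, 0.4],
    [-0.0024, -0.0345, 0, 0, 0, -5.06, 0.4],
    [-0.0024, -0.0345, 0, 0, 0, -5.06, 0.4],
    [-0.0024, -0.0345, 0, 0, 0, -5.06, 0.4],
    [-0.0024, -0.0345, 0, 0, 0, -5.06, 0.4],
    [-0.0024, -0.0345, 0, 0, 0, -5.06, 0.4],
    [-0.0024, -0.0345, 0, 0, 0, -5.06, 0.4],
    [-0.0024, -0.0345, 0, 0, 0, -5.06, 0.4],
    [0, 0, -0.03, 0, 0, 0, 0.4],
    [0, 0, -0.02, 0, 0, 0, 0.4]
  ]
}}

```text
t: 13.23
tcp_pos: [0.4665, -0.0692, 0.1231]
orientation: [2.149, 2.289, -0.002]
force: [0.2, 0.7, -0.8]
finger_gap: 0.0446
grasp_force: 41.8
```

>>> {"fn": "step_arm", "kwargs": {
  "moves": [
    [0, 0, -0.02, 0, 0, 0, 0.4],
    [0, 0, -0.02, 0, 0, 0, 0.4],
    [0, 0, 0, 0, 0, 0, 0.4],
    [0, 0, 0, 0, 0, 0, 0.4]
  ]
}}

```text
t: 13.57
tcp_pos: [0.4659, -0.0643, 0.0833]
orientation: [-2.138, -2.299, 0.001]
force: [-1.2, -0.9, 0.7]
finger_gap: 0.0449
grasp_force: 41.7
```

```bash
python3 -c "
from h import *
st()"
```

```text
t 13.57 tcp [ 0.4659 -0.0643  0.0833] head 94.14 tilt [-0.12  0.04] q [ 0.84  0.55 -0.92  2.09  0.63  0.8  -0.4 ] F [-1.2 -0.9  0.7] gap 0.0449 g 41.7
```

>>> {"fn": "step_arm", "kwargs": {
  "moves": [
    [0.0015, -0.0007, -0.02, 0, 0, 0, 0.4],
    [0, 0, -0.014, 0, 0, 0, 0.4],
    [0, 0, -0.008, 0, 0, 0, 0.4],
    [0, 0, -0.004, 0, 0, 0, 0.4],
    [0, 0, 0, 0, 0, 0, 0.4],
    [0, 0, 0, 0, 0, 0, 0.4]
  ]
}}

```text
t: 14.07
tcp_pos: [0.4689, -0.0654, 0.0382]
orientation: [2.14, 2.299, 0.001]
force: [0.4, -0.4, -0.8]
finger_gap: 0.0446
grasp_force: 41.8
```

```bash
python3 -c "
from h import *
st()"
```

```text
t 14.07 tcp [ 0.4689 -0.0654  0.0382] head 94.11 tilt [ 0.06 -0.01] q [ 0.77  0.63 -0.84  2.11  0.72  0.72 -0.48] F [ 0.4 -0.4 -0.8] gap 0.0446 g 41.8
```

>>> {"fn": "step_arm", "kwargs": {
  "moves": [
    [0, 0, -0.0015, 0, 0, 0, 0.4],
    [0, 0, 0, 0, 0, 0, 0.4],
    [0, 0, 0, 0, 0, 0, 0.7],
    [0, 0, 0, 0, 0, 0, 0.7],
    [0, 0, 0, 0, 0, 0, 0.7],
    [0, 0, 0.02, 0, 0, 0, 0.7],
    [0, 0, 0.035, 0, 0, 0, 0.7],
    [0, 0, 0.035, 0, 0, 0, 0.75],
    [0, 0, 0.035, 0, 0, 0, 0.78]
  ]
}}

```text
t: 14.82
tcp_pos: [0.4677, -0.065, 0.162]
orientation: [-2.139, -2.299, 0.0]
force: [1.2, -0.7, -0.3]
finger_gap: 0.0667
grasp_force: 0.0
```

>>> {"fn": "step_arm", "kwargs": {
  "moves": [
    [-0.0051, 0.0305, 0, 0, 0, 5.53, 0.78],
    [-0.0051, 0.0305, 0, 0, 0, 5.53, 0.78],
    [-0.0051, 0.0305, 0, 0, 0, 5.53, 0.78],
    [-0.0051, 0.0305, 0, 0, 0, 5.53, 0.78],
    [-0.0051, 0.0305, 0, 0, 0, 5.53, 0.78],
    [-0.0051, 0.0305, 0, 0, 0, 5.53, 0.78],
    [-0.0051, 0.0305, 0, 0, 0, 5.53, 0.78],
    [-0.0051, 0.0305, 0, 0, 0, 5.53, 0.78],
    [-0.0051, 0.0305, 0, 0, 0, 5.53, 0.78],
    [-0.0051, 0.0305, 0, 0, 0, 5.53, 0.78],
    [-0.0051, 0.0305, 0, 0, 0, 5.53, 0.78],
    [-0.0051, 0.0305, 0, 0, 0, 5.53, 0.78],
    [-0.0051, 0.0305, 0, 0, 0, 5.53, 0.78],
    [-0.0051, 0.0305, 0, 0, 0, 5.53, 0.78],
    [0, 0, -0.03, 0, 0, 0, 0.78],
    [0, 0, -0.03, 0, 0, 0, 0.78],
    [0, 0, 0, 0, 0, 0, 0.78],
    [0, 0, 0, 0, 0, 0, 0.78]
  ]
}}

```text
t: 16.32
tcp_pos: [0.3959, 0.3606, 0.1]
orientation: [-0.232, -3.13, 0.004]
force: [0.1, -0.1, -0.0]
finger_gap: 0.0665
grasp_force: 0.0
```

```bash
python3 -c "
from h import *
st()
p=lifts([(.4027,.3626,-.1477)])
im=cv2.cvtColor(p[1]['img'],cv2.COLOR_RGB2BGR)
cv2.imwrite('pics/b.png',cv2.resize(im[150:380,220:480],None,fx=2.6,fy=2.6,interpolation=cv2.INTER_CUBIC))"
```

```text
t 16.32 tcp [0.3959 0.3606 0.1   ] head 171.54 tilt [-0.17 -0.12] q [ 0.05  0.77 -1.15  1.93  0.83  1.03 -0.05] F [ 0.1 -0.1 -0. ] gap 0.0665 g 0.0
top [0.4159 0.3633 0.2009] 4194
scene [ 0.4032  0.3618 -0.2037] 133
```

View pics/b.png

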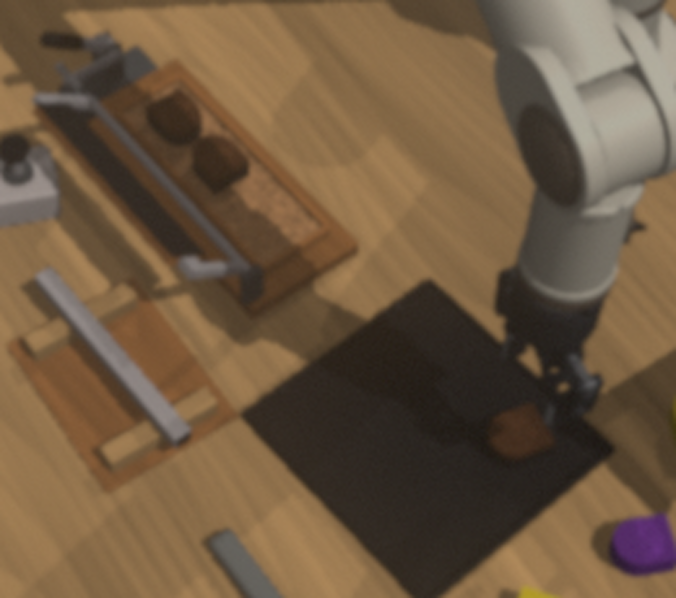

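>>> {"fn": "step_arm", "kwargs": {
  "moves": [
    [0.002, 0.002, -0.03, 0, 0, -1.5, 0.78],
    [0, 0, -0.025, 0, 0, 0, 0.78],
    [0, 0, -0.015, 0, 0, 0, 0.78],
    [0, 0, -0.009, 0, 0, 0, 0.78],
    [0, 0, 0, 0, 0, 0, 0.78],
    [0, 0, 0, 0, 0, 0, 0.78]
  ]
}}

```text
t: 16.92
tcp_pos: [0.3992, 0.364, 0.0228]
orientation: [0.274, 3.129, 0.001]
force: [0.2, -0.9, -0.0]
finger_gap: 0.0668
grasp_force: 0.0
```

```bash
python3 -c "
from h import *
st()"
```

```text
t 16.92 tcp [0.3992 0.364  0.0228] head 170.0 tilt [0.02 0.05] q [-0.03  0.86 -1.02  1.95  0.95  0.92 -0.15] F [ 0.2 -0.9 -0. ] gap 0.0668 g 0.0
```

>>> {"fn": "step_arm", "kwargs": {
  "moves": [
    [-0.0008, -0.001, -0.0035, 0, 0, 0, 0.78],
    [0, 0, 0, 0, 0, 0, 0.78],
    [0, 0, 0, 0, 0, 0, 0.4],
    [0, 0, 0, 0, 0, 0, 0.4],
    [0, 0, 0, 0, 0, 0, 0.4],
    [0, 0, 0, 0, 0, 0, 0.4],
    [0, 0, 0, 0, 0, 0, 0.4]
  ]
}}

```text
t: 17.5
tcp_pos: [0.3985, 0.3629, 0.0192]
orientation: [0.274, 3.129, 0.001]
force: [-0.7, -2.2, 6.0]
finger_gap: 0.0448
grasp_force: 41.7
```

>>> {"fn": "step_arm", "kwargs": {
  "moves": [
    [0, 0, 0.015, 0, 0, 0, 0.4],
    [0, 0, 0.035, 0, 0, 0, 0.4],
    [0, 0, 0.035, 0, 0, 0, 0.4],
    [0, 0, 0.035, 0, 0, 0, 0.4],
    [0.0046, -0.0254, 0.0, 0, 0, -5.42, 0.4],
    [0.0046, -0.0254, 0.0, 0, 0, -5.42, 0.4],
    [0.0046, -0.0254, 0.0, 0, 0, -5.42, 0.4],
    [0.0046, -0.0254, 0.0, 0, 0, -5.42, 0.4],
    [0.0046, -0.0254, 0.0, 0, 0, -5.42, 0.4],
    [0.0046, -0.0254, 0.0, 0, 0, -5.42, 0.4],
    [0.0046, -0.0254, 0.0, 0, 0, -5.42, 0.4],
    [0.0046, -0.0254, 0.0, 0, 0, -5.42, 0.4],
    [0.0046, -0.0254, 0.0, 0, 0, -5.42, 0.4],
    [0.0046, -0.0254, 0.0, 0, 0, -5.42, 0.4],
    [0.0046, -0.0254, 0.0, 0, 0, -5.42, 0.4],
    [0.0046, -0.0254, 0.0, 0, 0, -5.42, 0.4],
    [0.0046, -0.0254, 0.0, 0, 0, -5.42, 0.4],
    [0.0046, -0.0254, 0.0, 0, 0, -5.42, 0.4],
    [0, 0, -0.025, 0, 0, 0, 0.4],
    [0, 0, -0.025, 0, 0, 0, 0.4]
  ]
}}

```text
t: 19.17
tcp_pos: [0.4643, 0.0042, 0.0888]
orientation: [2.144, 2.291, 0.002]
force: [-0.4, -0.6, -0.6]
finger_gap: 0.0452
grasp_force: 41.3
```

>>> {"fn": "step_arm", "kwargs": {
  "moves": [
    [0, 0, 0, 0, 0, 0, 0.4],
    [0, 0, 0, 0, 0, 0, 0.4],
    [0, 0, 0, 0, 0, 0, 0.4]
  ]
}}

```text
t: 19.42
tcp_pos: [0.4628, 0.0078, 0.0893]
orientation: [-2.138, -2.302, -0.001]
force: [0.7, 0.7, -0.4]
finger_gap: 0.0447
grasp_force: 41.4
```

```bash
python3 -c "
from h import *
st()"
```

```text
t 19.42 tcp [0.4628 0.0078 0.0893] head 94.22 tilt [0.03 0.04] q [ 0.69  0.53 -0.92  2.11  0.6   0.79 -0.54] F [ 0.7  0.7 -0.4] gap 0.0447 g 41.4
```

>>> {"fn": "step_arm", "kwargs": {
  "moves": [
    [0, 0, -0.022, 0, 0, 0, 0.4],
    [0, 0, -0.016, 0, 0, 0, 0.4],
    [0, 0, -0.009, 0, 0, 0, 0.4],
    [0, 0, -0.005, 0, 0, 0, 0.4],
    [0, 0, 0, 0, 0, 0, 0.4],
    [0, 0, -0.0005, 0, 0, 0, 0.4],
    [0, 0, 0, 0, 0, 0, 0.7],
    [0, 0, 0, 0, 0, 0, 0.7],
    [0, 0, 0, 0, 0, 0, 0.7],
    [0, 0, 0.02, 0, 0, 0, 0.7],
    [0, 0, 0.035, 0, 0, 0, 0.7],
    [0, 0, 0.035, 0, 0, 0, 0.7],
    [0, 0, 0.035, 0, 0, 0, 0.7],
    [-0.01, 0.03, 0.0, 0, 0, 0, 0.7],
    [-0.01, 0.03, 0.0, 0, 0, 0, 0.7],
    [-0.01, 0.03, 0.0, 0, 0, 0, 0.7],
    [-0.01, 0.03, 0.0, 0, 0, 0, 0.7],
    [-0.01, 0.03, 0.0, 0, 0, 0, 0.7],
    [-0.01, 0.03, 0.0, 0, 0, 0, 0.7]
  ]
}}

```text
t: 21.0
tcp_pos: [0.402, 0.1879, 0.1612]
orientation: [2.14, 2.299, 0.001]
force: [0.7, 1.2, 1.0]
finger_gap: 0.0598
grasp_force: 0.0
```

Run:
```python
from h import *
np.set_printoptions(precision=4,suppress=True)
st()
p=cam('top'); q=cam('scene')
im=cv2.cvtColor(p['img'],cv2.COLOR_RGB2BGR)
cv2.imwrite('pics/c.png',cv2.resize(im[140:290,270:470],None,fx=4,fy=4,interpolation=cv2.INTER_CUBIC))
for n,z in(('heel1_c',.037),('bar_c',.034),('handle_grip',.0985),('clamp_pivot',.055),('plunger_top',.09)):
    for pp in(p,q):
        for d in r.place_of(pp,n)[:5]:
            if d['score']>.2: print(n,round(d['score'],2),np.round(d['location']),world(pp,d['location'],z))
```

```text
t 21.0 tcp [0.402  0.1879 0.1612] head 94.09 tilt [ 0.04 -0.01] q [ 0.43  0.38 -1.08  2.1   0.43  0.9  -0.83] F [0.7 1.2 1. ] gap 0.0598 g 0.0
bar_c 0.94 [320. 171.] [0.6921 0.0848 0.034 ]
bar_c 0.38 [377. 254.] [ 0.465  -0.0657  0.034 ]
bar_c 0.74 [261. 286.] [0.6874 0.0784 0.034 ]
bar_c 0.66 [225. 226.] [ 0.6751 -0.1431  0.034 ]
handle_grip 0.82 [454. 224.] [ 0.5394 -0.2588  0.0985]
handle_grip 0.7 [246. 164.] [ 0.5398 -0.2605  0.0985]
handle_grip 0.64 [288. 196.] [ 0.4993 -0.094   0.0985]
handle_grip 0.28 [301. 214.] [ 0.5028 -0.022   0.0985]
clamp_pivot 0.76 [453. 240.] [ 0.5013 -0.2669  0.055 ]
clamp_pivot 0.72 [260. 170.] [ 0.4989 -0.2573  0.055 ]
plunger_top 0.67 [417. 181.] [ 0.6533 -0.1673  0.09  ]
plunger_top 0.54 [223. 206.] [ 0.6611 -0.1669  0.09  ]
plunger_top 0.45 [300. 212.] [ 0.4988 -0.033   0.09  ]
```

View pics/c.png

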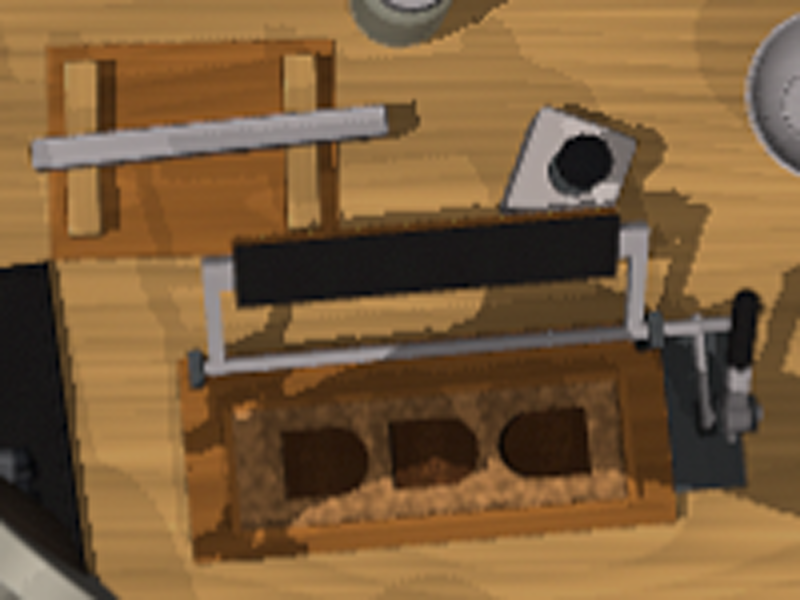

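>>> {"fn": "step_arm", "kwargs": {
  "moves": [
    [0.035, -0.0125, 0, 0, 0, 1.4, 0.5],
    [0.035, -0.0125, 0, 0, 0, 0, 0.5],
    [0.035, -0.0125, 0, 0, 0, 0, 0.5],
    [0.035, -0.0125, 0, 0, 0, 0, 0.5],
    [0.035, -0.0125, 0, 0, 0, 0, 0.5],
    [0.035, -0.0125, 0, 0, 0, 0, 0.5],
    [0.035, -0.0125, 0, 0, 0, 0, 0.5],
    [0.036, -0.0125, 0, 0, 0, 0, 0.5],
    [0, 0, -0.03, 0, 0, 0, 0.5],
    [0, 0, -0.03, 0, 0, 0, 0.5],
    [0, 0, -0.03, 0, 0, 0, 0.5],
    [0, 0, 0, 0, 0, 0, 0.5],
    [0, 0, 0, 0, 0, 0, 0.5]
  ]
}}

```text
t: 22.68
tcp_pos: [0.6819, 0.0862, 0.069]
orientation: [-2.11, -2.323, 0.005]
force: [0.0, 0.7, 1.3]
finger_gap: 0.0426
grasp_force: 0.0
```

Run:
```python
from h import *
st()
q=cam('scene')
im=cv2.cvtColor(q['img'],cv2.COLOR_RGB2BGR)
a=cv2.resize(im[140:330,180:330],None,fx=4,fy=4,interpolation=cv2.INTER_CUBIC)[:600]
cv2.imwrite('pics/d.png',a[:,:])
```

```text
t 22.68 tcp [0.6819 0.0862 0.069 ] head 95.51 tilt [-0.26 -0.01] q [ 0.36  0.87 -0.82  1.54  0.7   1.04 -0.55] F [0.  0.7 1.3] gap 0.0426 g 0.0
```

View pics/d.png

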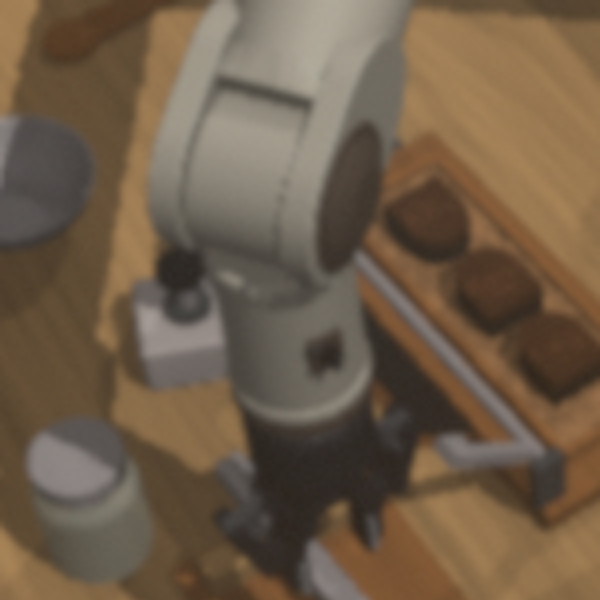

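>>> {"fn": "step_arm", "kwargs": {
  "moves": [
    [0.002, 0, -0.02, 0, 0, 0, 0.5],
    [0, 0, -0.016, 0, 0, 0, 0.5],
    [0, 0, -0.01, 0, 0, 0, 0.5],
    [0, 0, -0.005, 0, 0, 0, 0.5],
    [0, 0, 0, 0, 0, 0, 0.5],
    [0, 0, 0, 0, 0, 0, 0.15],
    [0, 0, 0, 0, 0, 0, 0.15],
    [0, 0, 0, 0, 0, 0, 0.15],
    [0, 0, 0, 0, 0, 0, 0.15],
    [0, 0, 0, 0, 0, 0, 0.15]
  ],
  "newtons": 50
}}

```text
t: 23.57
tcp_pos: [0.686, 0.0872, 0.021]
orientation: [2.111, 2.326, 0.002]
force: [-2.3, 0.4, 6.1]
finger_gap: 0.0193
grasp_force: 49.8
```

Run:
```python
from h import *
st()
```

```text
t 23.57 tcp [0.686  0.0872 0.021 ] head 95.53 tilt [0.06 0.02] q [ 0.33  0.93 -0.78  1.55  0.74  0.98 -0.58] F [-2.3  0.4  6.1] gap 0.0193 g 49.8
```

>>> {"fn": "step_arm", "kwargs": {
  "moves": [
    [0, 0, 0, 0, 0, 0, 0.15],
    [0, 0, 0.01, 0, 0, 0, 0.15],
    [0, 0, 0.03, 0, 0, 0, 0.15],
    [0, 0, 0.03, 0, 0, 0, 0.15],
    [0, 0, 0.03, 0, 0, 0, 0.15],
    [0, 0, 0.03, 0, 0, 0, 0.15],
    [0, 0, 0.03, 0, 0, 0, 0.15],
    [-0.0057, -0.0325, 0, 0, 0, -1.5, 0.15],
    [-0.0057, -0.0325, 0, 0, 0, 0, 0.15],
    [-0.0057, -0.0325, 0, 0, 0, 0, 0.15],
    [-0.0057, -0.0325, 0, 0, 0, 0, 0.15],
    [-0.0057, -0.0325, 0, 0, 0, 0, 0.15],
    [-0.0057, -0.0325, 0, 0, 0, 0, 0.15],
    [-0.0057, -0.0325, 0, 0, 0, 0, 0.15],
    [-0.0057, -0.0325, 0, 0, 0, 0, 0.15],
    [-0.0057, -0.0325, 0, 0, 0, 0, 0.15],
    [-0.0057, -0.0325, 0, 0, 0, 0, 0.15],
    [-0.0057, -0.0325, 0, 0, 0, 0, 0.15],
    [-0.0057, -0.0325, 0, 0, 0, 0, 0.15],
    [-0.0057, -0.0325, 0, 0, 0, 0, 0.15]
  ],
  "newtons": 110
}}

```text
t: 25.23
tcp_pos: [0.6103, -0.3373, 0.1797]
orientation: [-2.142, -2.297, 0.001]
force: [0.6, -0.3, -3.3]
finger_gap: 0.018
grasp_force: 108.1
```

>>> {"fn": "step_arm", "kwargs": {
  "moves": [
    [0, 0, 0, 0, 0, 0, 0.15],
    [0, 0, 0, 0, 0, 0, 0.15]
  ]
}}

```text
t: 25.4
tcp_pos: [0.6092, -0.3401, 0.1789]
orientation: [-2.149, -2.29, 0.003]
force: [0.3, 1.8, -2.6]
finger_gap: 0.018
grasp_force: 108.1
```

Run:
```python
from h import *
st()
p,q=cam('top'),cam('scene')
def cr(p,c0,c1,r0,r1): return cv2.resize(cv2.cvtColor(p['img'],cv2.COLOR_RGB2BGR)[r0:r1,c0:c1],(400,400),interpolation=cv2.INTER_CUBIC)
cv2.imwrite('pics/e.png',np.hstack([cr(p,400,500,170,270),cr(q,180,310,100,230)]))
print(pix(p,[[.492,-.269,.055]]),pix(q,[[.492,-.269,.055]]))
```

```text
t 25.4 tcp [ 0.6092 -0.3401  0.1789] head 93.64 tilt [-0.11 -0.05] q [ 1.01  0.76 -0.87  1.45  0.6   1.21  0.12] F [ 0.3  1.8 -2.6] gap 0.018 g 108.1
[[453.78589206 242.99052881]] [[260.21040801 166.40097332]]
```

View pics/e.png

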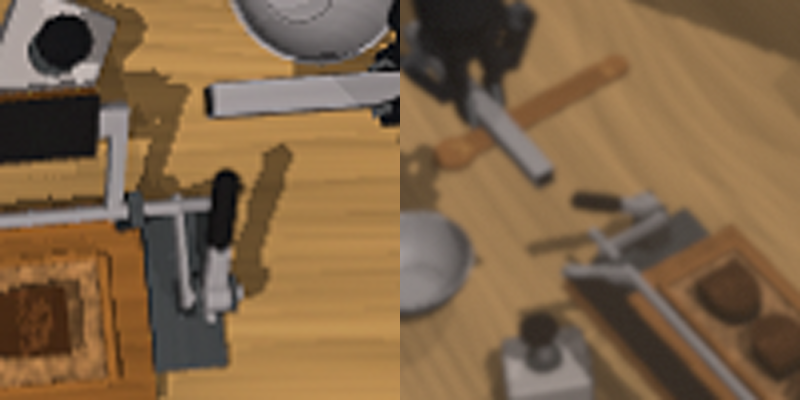

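>>> {"fn": "step_arm", "kwargs": {
  "moves": [
    [0.003, -0.003, -0.02, 0, 0, 0.3, 0.15],
    [0, 0, -0.03, 0, 0, 0, 0.15],
    [0, 0, -0.03, 0, 0, 0, 0.15],
    [0, 0, -0.02, 0, 0, 0, 0.15],
    [0, 0, -0.008, 0, 0, 0, 0.15],
    [0, 0, 0, 0, 0, 0, 0.15],
    [0, 0, 0, 0, 0, 0, 0.15]
  ]
}}

```text
t: 26.08
tcp_pos: [0.6153, -0.3373, 0.0727]
orientation: [2.134, 2.306, 0.002]
force: [0.5, -0.4, -2.2]
finger_gap: 0.0178
grasp_force: 108.1
```

Run:
```python
from h import *
st()
p,q=cam('top'),cam('scene')
def cr(p,c0,c1,r0,r1): return cv2.resize(cv2.cvtColor(p['img'],cv2.COLOR_RGB2BGR)[r0:r1,c0:c1],(400,400),interpolation=cv2.INTER_CUBIC)
cv2.imwrite('pics/f.png',np.hstack([cr(p,400,500,170,270),cr(q,200,300,120,220)]))
```

```text
t 26.08 tcp [ 0.6153 -0.3373  0.0727] head 94.43 tilt [0.05 0.04] q [ 0.97  0.88 -0.81  1.5   0.69  1.06  0.07] F [ 0.5 -0.4 -2.2] gap 0.0178 g 108.1
```

View pics/f.png

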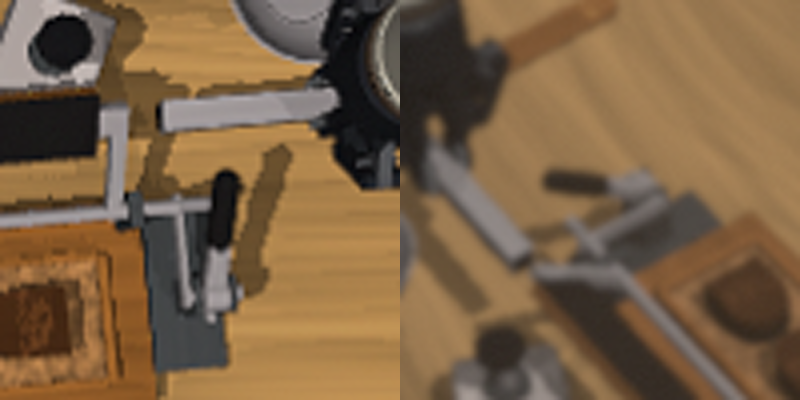

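>>> {"fn": "step_arm", "kwargs": {
  "moves": [
    [0, -0.012, -0.001, 0, 0, -0.3, 0.15],
    [-0.012, -0.001, -0.001, 0, 0, 0, 0.15],
    [-0.012, -0.001, 0, 0, 0, 0, 0.15],
    [-0.01, -0.001, 0, 0, 0, 0, 0.15],
    [0, 0, 0, 0, 0, 0, 0.15],
    [0, 0, 0, 0, 0, 0, 0.15]
  ]
}}

```text
t: 26.68
tcp_pos: [0.5803, -0.3551, 0.0708]
orientation: [2.143, 2.295, -0.0]
force: [0.2, 0.1, -3.8]
finger_gap: 0.018
grasp_force: 108.3
```

Run:
```python
from h import *
st()
```

```text
t 26.68 tcp [ 0.5803 -0.3551  0.0708] head 93.94 tilt [ 0.05 -0.07] q [ 1.04  0.85 -0.81  1.57  0.69  1.03  0.09] F [ 0.2  0.1 -3.8] gap 0.018 g 108.3
```

>>> {"fn": "step_arm", "kwargs": {
  "moves": [
    [-0.009, 0, 0, 0, 0, 0, 0.15],
    [-0.006, -0.0005, 0.01, 0, 0, 0, 0.15],
    [-0.006, -0.0005, 0.0104, 0, 0, 0, 0.15],
    [0, 0, 0, 0, 0, 0, 0.15]
  ]
}}

```text
t: 27.02
tcp_pos: [0.5602, -0.3551, 0.0922]
orientation: [2.141, 2.295, 0.002]
force: [5.3, -1.4, -2.9]
finger_gap: 0.0177
grasp_force: 109.7
```

Run:
```python
from h import *
st()
```

```text
t 27.02 tcp [ 0.5602 -0.3551  0.0922] head 93.98 tilt [ 0.18 -0.05] q [ 1.08  0.8  -0.83  1.61  0.67  1.03  0.11] F [ 5.3 -1.4 -2.9] gap 0.0177 g 109.7
```

>>> {"fn": "step_arm", "kwargs": {
  "moves": [
    [-0.0061, -0.0004, 0.0054, 0, 0, 0, 0.15],
    [-0.0061, -0.0004, 0.0054, 0, 0, 0, 0.15],
    [-0.0061, -0.0004, 0.0054, 0, 0, 0, 0.15],
    [-0.0059, -0.0004, 0.0024, 0, 0, 0, 0.15],
    [-0.0059, -0.0004, 0.0024, 0, 0, 0, 0.15],
    [0, 0, 0, 0, 0, 0, 0.15]
  ]
}}

```text
t: 27.52
tcp_pos: [0.5294, -0.3572, 0.1124]
orientation: [2.142, 2.296, 0.0]
force: [2.8, -0.0, -2.0]
finger_gap: 0.0179
grasp_force: 109.8
```

Run:
```python
from h import *
st()
p,q=cam('top'),cam('scene')
def cr(p,c0,c1,r0,r1): return cv2.resize(cv2.cvtColor(p['img'],cv2.COLOR_RGB2BGR)[r0:r1,c0:c1],(400,400),interpolation=cv2.INTER_CUBIC)
cv2.imwrite('pics/g.png',np.hstack([cr(p,400,500,170,270),cr(q,200,300,120,220)]))
```

```text
t 27.52 tcp [ 0.5294 -0.3572  0.1124] head 93.99 tilt [ 0.07 -0.06] q [ 1.14  0.75 -0.86  1.67  0.64  1.03  0.14] F [ 2.8 -0.  -2. ] gap 0.0179 g 109.8
```

View pics/g.png

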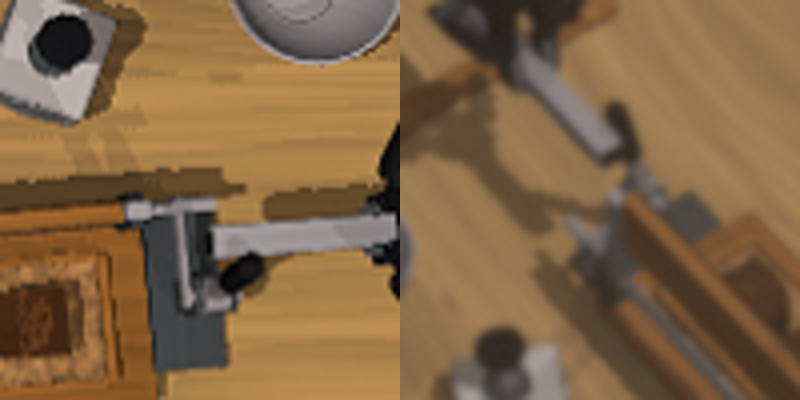

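>>> {"fn": "step_arm", "kwargs": {
  "moves": [
    [-0.006, -0.0004, 0.0024, 0, 0, 0, 0.15],
    [-0.006, -0.0004, 0.0024, 0, 0, 0, 0.15],
    [-0.0052, -0.0003, 0.0008, 0, 0, 0, 0.15],
    [-0.0052, -0.0003, 0.0008, 0, 0, 0, 0.15],
    [-0.0052, -0.0003, 0.0008, 0, 0, 0, 0.15],
    [-0.0052, -0.0003, 0.0006, 0, 0, 0, 0.15],
    [-0.0049, -0.0003, -0.0003, 0, 0, 0, 0.15],
    [-0.0049, -0.0003, -0.0003, 0, 0, 0, 0.15],
    [-0.0049, -0.0003, -0.0005, 0, 0, 0, 0.15],
    [0, 0, 0, 0, 0, 0, 0.15]
  ]
}}

```text
t: 28.45
tcp_pos: [0.4797, -0.3599, 0.1175]
orientation: [-2.142, -2.296, 0.003]
force: [-0.2, 0.5, -2.9]
finger_gap: 0.0177
grasp_force: 109.7
```

Run:
```python
from h import *
st()
p,q=cam('top'),cam('scene')
def cr(p,c0,c1,r0,r1): return cv2.resize(cv2.cvtColor(p['img'],cv2.COLOR_RGB2BGR)[r0:r1,c0:c1],(400,400),interpolation=cv2.INTER_CUBIC)
cv2.imwrite('pics/i.png',np.hstack([cr(p,370,490,180,300),cr(q,220,320,120,220)]))
```

```text
t 28.45 tcp [ 0.4797 -0.3599  0.1175] head 93.98 tilt [-0.15  0.01] q [ 1.23  0.69 -0.88  1.76  0.62  1.    0.18] F [-0.2  0.5 -2.9] gap 0.0177 g 109.7
```

View pics/i.png

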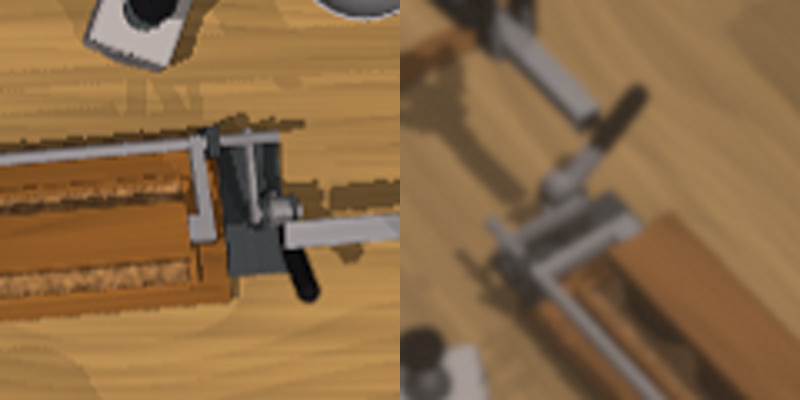

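Run:
```python
from h import *
p,q=cam('top'),cam('scene')
for l in(.5,.7,.85,.95): 
    X=[[.492-np.sin(l)*.097*.9975,-.269-np.sin(l)*.097*.071,.055+.097*np.cos(l)]]
    a,b=pix(p,X)[0],pix(q,X)[0]; print(l,(a-[370,180])/.3,(b-[220,120])*4+[400,0])
```

```text
0.5 [317.09217527 268.08362398] [605.04781514  72.89968128]
0.7 [314.68670387 289.46206712] [624.79695805  74.60603778]
0.85 [311.92343738 303.06775304] [637.72169628  78.82466771]
0.95 [309.67478458 310.80453964] [645.28464194  82.95802119]
```

>>> {"fn": "step_arm", "kwargs": {
  "moves": [
    [-0.007, -0.0003, -0.002, 0, 0, 0, 0.15],
    [-0.007, -0.0003, -0.003, 0, 0, 0, 0.15],
    [-0.007, -0.0003, -0.004, 0, 0, 0, 0.15],
    [-0.006, -0.0003, -0.003, 0, 0, 0, 0.15],
    [0, 0, 0, 0, 0, 0, 0.15]
  ]
}}

```text
t: 29.07
tcp_pos: [0.4519, -0.361, 0.1046]
orientation: [-2.142, -2.294, 0.003]
force: [-0.4, -0.3, -3.8]
finger_gap: 0.0179
grasp_force: 109.7
```

Run:
```python
from h import *
st()
```

```text
t 29.07 tcp [ 0.4519 -0.361   0.1046] head 93.94 tilt [-0.2   0.05] q [ 1.28  0.67 -0.88  1.82  0.63  0.96  0.19] F [-0.4 -0.3 -3.8] gap 0.0179 g 109.7
```

>>> {"fn": "step_arm", "kwargs": {
  "moves": [
    [-0.0012, 0, -0.0017, 0, 0, 0, 0.15],
    [-0.0012, 0, -0.0017, 0, 0, 0, 0.15],
    [-0.0006, 0, -0.0008, 0, 0, 0, 0.15],
    [0, 0, 0, 0, 0, 0, 0.15]
  ]
}}

```text
t: 29.4
tcp_pos: [0.4526, -0.3609, 0.1022]
orientation: [2.141, 2.297, 0.001]
force: [0.4, -1.1, -0.4]
finger_gap: 0.0178
grasp_force: 110.0
```

Run:
```python
from h import *
st()
```

```text
t 29.4 tcp [ 0.4526 -0.3609  0.1022] head 94.03 tilt [ 0.07 -0.02] q [ 1.28  0.68 -0.88  1.83  0.64  0.95  0.19] F [ 0.4 -1.1 -0.4] gap 0.0178 g 110.0
```

>>> {"fn": "step_arm", "kwargs": {
  "moves": [
    [0.005, 0, 0.01, 0, 0, 0, 0.15],
    [0.005, 0, 0.025, 0, 0, 0, 0.15],
    [0, 0, 0.03, 0, 0, 0, 0.15],
    [0, 0, 0.03, 0, 0, 0, 0.15],
    [0.0158, 0.0327, 0, 0, 0, 0, 0.15],
    [0.0158, 0.0327, 0, 0, 0, 0, 0.15],
    [0.0158, 0.0327, 0, 0, 0, 0, 0.15],
    [0.0158, 0.0327, 0, 0, 0, 0, 0.15],
    [0.0158, 0.0327, 0, 0, 0, 0, 0.15],
    [0.0158, 0.0327, 0, 0, 0, 0, 0.15],
    [0.0158, 0.0327, 0, 0, 0, 0, 0.15],
    [0.0158, 0.0327, 0, 0, 0, 0, 0.15],
    [0.0158, 0.0327, 0, 0, 0, 0, 0.15],
    [0.0158, 0.0327, 0, 0, 0, 0, 0.15],
    [0.0158, 0.0327, 0, 0, 0, 0, 0.15],
    [0.0158, 0.0327, 0, 0, 0, 0, 0.15],
    [0.0158, 0.0327, 0, 0, 0, 0, 0.15],
    [0.0158, 0.0327, 0, 0, 0, 0, 0.15]
  ]
}}

```text
t: 30.9
tcp_pos: [0.6835, 0.0993, 0.1973]
orientation: [-2.141, -2.298, -0.0]
force: [0.5, 0.4, -2.4]
finger_gap: 0.0179
grasp_force: 109.9
```

>>> {"fn": "step_arm", "kwargs": {
  "moves": [
    [0, 0, -0.03, 0, 0, 0, 0.15],
    [0, 0, -0.03, 0, 0, 0, 0.15],
    [0, 0, -0.03, 0, 0, 0, 0.15],
    [0, 0, -0.03, 0, 0, 0, 0.15],
    [0, 0, 0, 0, 0, 0, 0.15],
    [0, 0, 0, 0, 0, 0, 0.15]
  ]
}}

```text
t: 31.4
tcp_pos: [0.6816, 0.0972, 0.0755]
orientation: [-2.139, -2.297, 0.005]
force: [0.3, 0.4, -2.0]
finger_gap: 0.0178
grasp_force: 109.5
```

Run:
```python
from h import *
st()
```

```text
t 31.4 tcp [0.6816 0.0972 0.0755] head 94.06 tilt [-0.24 -0.01] q [ 0.35  0.87 -0.83  1.54  0.7   1.06 -0.59] F [ 0.3  0.4 -2. ] gap 0.0178 g 109.5
```

Lower to just above the rest height and feel for contact.

>>> {"fn": "step_arm", "kwargs": {
  "moves": [
    [0, 0, -0.02, 0, 0, 0, 0.15],
    [0, 0, -0.02, 0, 0, 0, 0.15],
    [0, 0, -0.01, 0, 0, 0, 0.15],
    [0, 0, -0.003, 0, 0, 0, 0.15],
    [0, 0, 0, 0, 0, 0, 0.15],
    [0, 0, 0, 0, 0, 0, 0.15]
  ]
}}

```text
t: 31.9
tcp_pos: [0.6841, 0.0976, 0.0257]
orientation: [2.142, 2.297, 0.003]
force: [-0.1, 0.6, -3.2]
finger_gap: 0.0179
grasp_force: 109.8
```

Run:
```python
from h import *
st()
```

```text
t 31.9 tcp [0.6841 0.0976 0.0257] head 94.02 tilt [0.12 0.05] q [ 0.32  0.92 -0.79  1.55  0.74  0.98 -0.62] F [-0.1  0.6 -3.2] gap 0.0179 g 109.8
```

>>> {"fn": "step_arm", "kwargs": {
  "moves": [
    [0, 0, -0.002, 0, 0, 0, 0.15],
    [0, 0, -0.002, 0, 0, 0, 0.15],
    [0, 0, 0, 0, 0, 0, 0.15],
    [0, 0, 0, 0, 0, 0, 0.15]
  ]
}}

```text
t: 32.23
tcp_pos: [0.6841, 0.0974, 0.0212]
orientation: [2.141, 2.297, 0.003]
force: [-0.0, 0.3, 2.5]
finger_gap: 0.0178
grasp_force: 110.3
```

Run:
```python
from h import *
st()
```

```text
t 32.23 tcp [0.6841 0.0974 0.0212] head 94.02 tilt [0.13 0.03] q [ 0.32  0.93 -0.78  1.55  0.75  0.98 -0.62] F [-0.   0.3  2.5] gap 0.0178 g 110.3
```

>>> {"fn": "step_arm", "kwargs": {
  "moves": [
    [0, 0, 0, 0, 0, 0, 0.5],
    [0, 0, 0, 0, 0, 0, 0.5],
    [0, 0, 0, 0, 0, 0, 0.5],
    [0, 0, 0, 0, 0, 0, 0.5],
    [0, 0, 0.02, 0, 0, 0, 0.5],
    [0, 0, 0.03, 0, 0, 0, 0.5],
    [0, 0, 0.03, 0, 0, 0, 0.4],
    [0, 0, 0.03, 0, 0, 0, 0.2],
    [0, 0, 0.03, 0, 0, 0, 0],
    [-0.0034, -0.0328, 0, 0, 0, 0, 0],
    [-0.0034, -0.0328, 0, 0, 0, 0, 0],
    [-0.0034, -0.0328, 0, 0, 0, 0, 0],
    [-0.0034, -0.0328, 0, 0, 0, 0, 0],
    [-0.0034, -0.0328, 0, 0, 0, 0, 0],
    [-0.0034, -0.0328, 0, 0, 0, 0, 0],
    [-0.0034, -0.0328, 0, 0, 0, 0, 0],
    [-0.0034, -0.0328, 0, 0, 0, 0, 0],
    [0, 0, 0, 0, 0, 0, 0],
    [0, 0, 0, 0, 0, 0, 0]
  ],
  "newtons": 30
}}

```text
t: 33.82
tcp_pos: [0.655, -0.1696, 0.1591]
orientation: [2.149, 2.292, -0.002]
force: [-0.1, 0.8, -0.3]
finger_gap: -0.0002
grasp_force: 0.0
```

Run:
```python
from h import *
st()
p,q=cam('top'),cam('scene')
def cr(p,c0,c1,r0,r1,s): return cv2.resize(cv2.cvtColor(p['img'],cv2.COLOR_RGB2BGR)[r0:r1,c0:c1],s,interpolation=cv2.INTER_CUBIC)
cv2.imwrite('pics/j.png',np.hstack([cr(p,270,470,140,290,(400,300)),cr(q,190,340,150,320,(400,453))[:300]]))
for n,z in(('bar_c',.034),('plunger_top',.09)):
    for pp in(p,q):
        for d in r.place_of(pp,n)[:3]:
            if d['score']>.3: print(n,round(d['score'],2),np.round(d['location']),world(pp,d['location'],z))
```

```text
t 33.82 tcp [ 0.655  -0.1696  0.1591] head 93.68 tilt [-0.06 -0.06] q [ 0.78  0.76 -0.89  1.53  0.62  1.16 -0.16] F [-0.1  0.8 -0.3] gap -0.0002 g 0.0
bar_c 0.7 [319. 170.] [0.6940524  0.08718881 0.034     ]
bar_c 0.7 [265. 290.] [0.68427375 0.09354184 0.034     ]
plunger_top 0.69 [222. 208.] [ 0.66570142 -0.160799    0.09      ]
```

View pics/j.png

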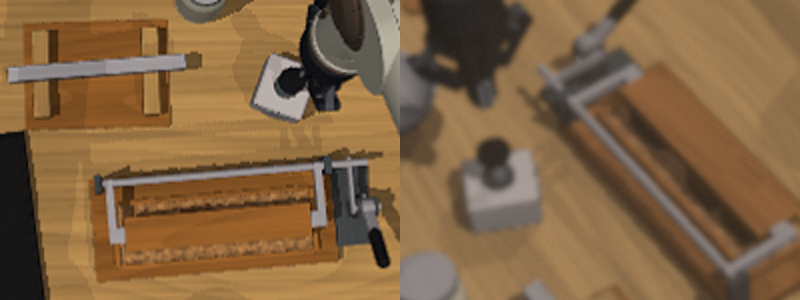

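>>> {"fn": "step_arm", "kwargs": {
  "moves": [
    [0.002, 0.001, -0.03, 0, 0, 0, 0],
    [0, 0, -0.025, 0, 0, 0, 0],
    [0, 0, -0.008, 0, 0, 0, 0],
    [0, 0, -0.008, 0, 0, 0, 0],
    [0, 0, -0.008, 0, 0, 0, 0],
    [0, 0, 0, 0, 0, 0, 0]
  ]
}}

```text
t: 34.62
tcp_pos: [0.6578, -0.1634, 0.0806]
orientation: [-2.141, -2.298, -0.001]
force: [-3.3, 0.9, 4.5]
finger_gap: 0.0
grasp_force: 2.2
```

Run:
```python
from h import *
st()
```

```text
t 34.62 tcp [ 0.6578 -0.1634  0.0806] head 94.07 tilt [-0.02  0.05] q [ 0.74  0.84 -0.83  1.57  0.69  1.04 -0.21] F [-3.3  0.9  4.5] gap 0.0 g 2.2
```

>>> {"fn": "step_arm", "kwargs": {
  "moves": [
    [0, 0, -0.006, 0, 0, 0, 0],
    [0, 0, -0.006, 0, 0, 0, 0],
    [0, 0, -0.005, 0, 0, 0, 0],
    [0, 0, -0.001, 0, 0, 0, 0],
    [0, 0, 0, 0, 0, 0, 0]
  ]
}}

```text
t: 35.03
tcp_pos: [0.6589, -0.1636, 0.0653]
orientation: [2.141, 2.297, 0.002]
force: [-4.3, 1.3, 7.5]
finger_gap: 0.0002
grasp_force: 3.7
```

Run:
```python
from h import *
st()
```

```text
t 35.03 tcp [ 0.6589 -0.1636  0.0653] head 94.05 tilt [ 0.12 -0.  ] q [ 0.74  0.86 -0.82  1.57  0.71  1.02 -0.22] F [-4.3  1.3  7.5] gap 0.0002 g 3.7
```

>>> {"fn": "step_arm", "kwargs": {
  "moves": [
    [0, 0, -0.002, 0, 0, 0, 0],
    [0, 0, -0.001, 0, 0, 0, 0],
    [0, 0, 0, 0, 0, 0, 0],
    [0, 0, 0, 0, 0, 0, 0]
  ]
}}

```text
t: 35.37
tcp_pos: [0.659, -0.1637, 0.065]
orientation: [2.14, 2.296, 0.001]
force: [-10.4, 1.8, 22.6]
finger_gap: -0.0001
grasp_force: 11.5
```

Run:
```python
from h import *
st()
```

```text
t 35.37 tcp [ 0.659  -0.1637  0.065 ] head 94.04 tilt [ 0.13 -0.08] q [ 0.74  0.86 -0.82  1.58  0.71  1.02 -0.22] F [-10.4   1.8  22.6] gap -0.0001 g 11.5
```

Bottom stop reached, as the force jumped to 22.6 N with no further travel. Retreat.

>>> {"fn": "step_arm", "kwargs": {
  "moves": [
    [0, 0, 0.01, 0, 0, 0, 0],
    [0, 0, 0.03, 0, 0, 0, 0],
    [0, 0, 0.035, 0, 0, 0, 0],
    [0, 0, 0.035, 0, 0, 0, 0],
    [0, 0, 0.035, 0, 0, 0, 0],
    [-0.02, -0.03, 0.01, 0, 0, 0, 0],
    [-0.02, -0.03, 0, 0, 0, 0, 0],
    [-0.02, -0.03, 0, 0, 0, 0, 0],
    [-0.02, -0.03, 0, 0, 0, 0, 0],
    [-0.02, -0.03, 0, 0, 0, 0, 0],
    [-0.02, -0.03, 0, 0, 0, 0, 0],
    [-0.02, -0.03, 0, 0, 0, 0, 0],
    [-0.02, -0.03, 0, 0, 0, 0, 0],
    [0, -0.03, 0, 0, 0, 0, 0],
    [0, -0.03, 0, 0, 0, 0, 0],
    [0, 0, 0, 0, 0, 0, 0],
    [0, 0, 0, 0, 0, 0, 0]
  ]
}}

```text
t: 36.78
tcp_pos: [0.4972, -0.4671, 0.2155]
orientation: [2.146, 2.292, 0.0]
force: [0.1, 1.2, -0.3]
finger_gap: 0.0002
grasp_force: 0.0
```

Run:
```python
from h import *
st()
p,q=cam('top'),cam('scene')
def cr(p,c0,c1,r0,r1,s): return cv2.resize(cv2.cvtColor(p['img'],cv2.COLOR_RGB2BGR)[r0:r1,c0:c1],s,interpolation=cv2.INTER_CUBIC)
cv2.imwrite('pics/k.png',np.hstack([cr(p,270,470,140,290,(400,300)),cr(q,190,340,150,320,(400,453))[:300]]))
for n,z in(('bar_c',.034),('plunger_top',.09)):
    for pp in(p,q):
        for d in r.place_of(pp,n)[:3]:
            if d['score']>.3: print(n,round(d['score'],2),np.round(d['location']),world(pp,d['location'],z))
```

```text
t 36.78 tcp [ 0.4972 -0.4671  0.2155] head 93.77 tilt [ 0.08 -0.07] q [ 1.29  0.71 -0.91  1.47  0.58  1.25  0.38] F [ 0.1  1.2 -0.3] gap 0.0002 g 0.0
bar_c 0.86 [318. 172.] [0.68969545 0.09020984 0.034     ]
bar_c 0.73 [305. 219.] [ 0.47631531 -0.04617093  0.034     ]
bar_c 0.67 [262. 290.] [0.69094568 0.08992756 0.034     ]
plunger_top 0.54 [414. 179.] [ 0.65855652 -0.1603748   0.09      ]
plunger_top 0.46 [225. 206.] [ 0.65756427 -0.16255199  0.09      ]
```

View pics/k.png

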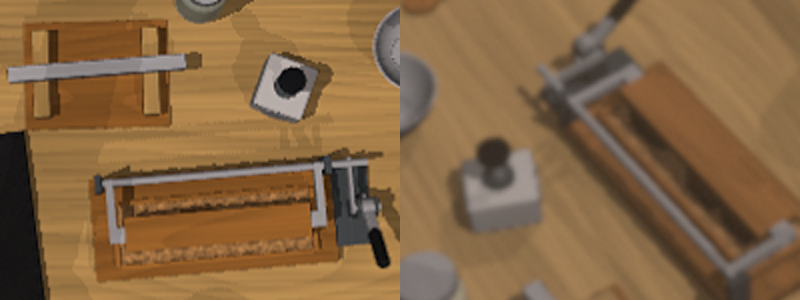

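The picture shows the bar across both battens, with its left-panel ends at (10,75) and (187,62). The plunger is up at (290,80), the beam is down, and the handle leans to the front at (380,250). I hand the job in.

```bash
python3 -c "
from h import *
print(r.job_done()); st()"
```

```text
the job is handed in; nothing more can be done
None
the job is handed in; nothing more can be done
```

I handed the job in after about 37 s of robot time: all three heel lifts are in the press bed with the clamp shut on them, the timer plunger was pushed to its stop and has sprung back up, and the bar lies across both battens; the hand-in returned no verdict.

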